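# Dial open the sample lockbox

## Task

Unlock the grey steel sample lockbox: turn the left dial clockwise just past 2 and the right dial anticlockwise just past 4, in each case feeling on for the spot, before the next numeral, where the worn dial drops into its catch, and let it settle there; then draw the bolt on the lid fully back, away from you. Do not force the bolt against a dial that is not quite set, and leave the other things on the bench and on the lid where they are.

Things in the scene. Friction and masses are not known exactly. Their poses are not given: they have to be found in the camera images.
- case: The fixed lockbox, a grey painted steel case 260 (x) x 280 (y) x 100 mm tall; origin at the centre of its underside, on the bench. Its x axis points away from the robot's side (towards its hinges), y to the left, z up. A jar and a slide box stand on the far part of the lid, from x = 82 mm on.
- lid_centre (a point): Centre of the flat lid's top, 100 mm above the bench. From here, along the case's axes (x, y): left dial's axis (5, 62) mm, right dial's axis (5, -62) mm, the bolt's thumb tab (-83, 0) mm when shut, and in front of it, at (-120, 0) mm, a steel keeper loop 14 x 40 mm, 13 mm tall.
- dial_left (a joint): Left dial, rad: the clockwise angle (seen from above) from numeral 0 to its pointer. The pointer's heading in the world = the case's yaw minus this value. Code numeral 2 is at 2.094; it starts 0.2 to 0.65 rad below that; turn it clockwise (towards 3). Stops at -0.3 and 6.0. Friction about 0.012 N m.
- dial_right (a joint): Right dial, rad, same meaning: the clockwise angle from numeral 0 to its pointer. Code numeral 4 is at 4.189; it starts 0.2 to 0.65 rad above that; turn it anticlockwise (towards 3). Stops at -0.3 and 6.0. Friction about 0.012 N m.
- dial_left_grip (a point): Grip point of the left dial, on its vertical axis, 132 mm above the bench. The black dial is a disc of diameter 54 mm, its top 8.5 mm above the lid, with an upright grip bar 42 long x 14 mm thick centred on it, up to 39.5 mm above the lid. The bar lies along the pointer, whose end has a white line on top and a small nose at the rim.
- dial_right_grip (a point): Grip point of the right dial, on its vertical axis, 132 mm above the bench; the same shape as the left dial.
- dial_left_axis (a point): Centre of the left dial's plate, on the lid. The numerals 0 to 5 stand clockwise on the fixed plate, 1.047 rad (60 deg) apart, 0 on the far side (case's +x), the same on both. The lock is worn: each dial's true set position lies 0.15 to 0.85 rad past its code numeral (left clockwise, right anticlockwise), unseen, new each time, to be found by feel.
- dial_right_axis (a point): Centre of the right dial's plate, on the lid. How both dials feel: free until 0.18 rad before the true position; then a spring catch resists, steeply at first (0.2 to 0.5 N m) and then less, until a hump 0.09 rad before it; past the hump the catch pulls the dial on, and let go there (some 0.05 rad past the hump) it centres itself. Beyond, the same again. No catch elsewhere.
- bolt (a joint): Bolt, m: 0 shut, grows along the case's +x (away from the robot) to 0.025, its stop. Friction about 2 N; it stays where left. Hidden sprung pins (3 N/mm) meet the dials' wheels after 2 mm and block it unless both dials sit within about 0.04 rad of their true set positions; pressing them with over 20 N is forcing.
- bolt_grip (a point): Grip point on the bolt's upright steel thumb tab, 127 mm above the bench (12 mm below the tab's top); the tab is 14 mm (case x) x 18 mm (case y) and reaches 39 mm above the lid. Within 40 mm of it only the flat tongue it stands on (9 mm high) and the keeper loop rise above the lid.
- fence: The hidden cross-piece under the lid that moves with the bolt and carries its pins; only the dials' wheels can touch it. Its origin lies on the lid below the thumb tab.
- jar: small amber glass jar with white cap, diameter 34, 36 tall, standing on the far left of the lockbox lid; origin at the centre of its underside (sizes in mm). A bystander.
- slide_box: flat white plastic box 34 x 80 x 26, lying on the far right of the lockbox lid; origin at the centre of its underside (sizes in mm). A bystander.
- orange_box: orange carton 150 x 110 x 50 on the bench to the left; origin at the centre of its underside (sizes in mm). A bystander.
- green_box: green carton 140 x 60 x 30 lying on the orange carton; origin at the centre of its underside (sizes in mm). A bystander.
- wash_bottle: white wash bottle, diameter 72, 190 tall with its yellow spout, on the bench to the left; origin at the centre of its underside (sizes in mm). A bystander.
- tip_rack: blue pipette-tip rack 120 x 85 x 51 on the bench to the right; origin at the centre of its underside (sizes in mm). A bystander.
- tub: white lidded tub 120 x 95 x 56 on the bench to the right; origin at the centre of its underside (sizes in mm). A bystander.

How it is judged:
By the outcome, as a careful person would: the job done as asked, in the order asked, and still so for the second after the job is handed in, with the robot touching nothing.
It also fails if it takes over 72 s, if anything falls off the work surface, if the arm or the gripper's body presses on something with over 40 N, if the wrist force passes 120 N, or if a joint passes its speed limit or range.

## Robot

A 6-joint arm with a two-finger parallel gripper is mounted at the origin on the work surface. World frame = base frame: x ahead of the robot, y to its left, z up, the work surface at z = 0. Lengths are in m, angles in rad, forces in N, time in s.
With the tool pointing down it reaches from about 0.425 to 1.125 m from the base axis. Payload 14.9 kg.
Tool frame: the origin (TCP) lies at the very end of the fingers, on their centre line; the grasp point (between the pads) lies manip.grip_depth behind it (manip.grip_depth is the distance from the TCP to the grasp point, in m); z points along the fingers, y is the direction in which the jaws open and shut (so a half turn about z gives the same grasp; the last joint's range is limited). The gripper opens to 91 mm and grips with 3 to 60 N. Pads are 32 mm wide; open, the fingers measure 118 mm over their backs; the gripper's body (76 mm by 178 mm) begins 60 mm behind the grasp point.
Start: joints at [-1.21, 0.379, 1.734, -0, 1.028, -0.033], TCP at [0.269, -0.646, 0.214] pointing down, gripper open.
Joint ranges: [-2.77, 2.77], [-0.74, 2.19], [0, 2.66], [-1.06, 4.2], [0.31, 2.87], [-3.08, 3.08]. Speed limits (rad/s): [1.89, 1.89, 2.39, 3.14, 3.14, 3.14].

## Interface

Orientations are given as a unit quaternion [w, x, y, z].
In Python, from cell import manip gives the robot as it stands.
- The arm moves only by the tool send_rows, never from a script. Its argument "series" is a list that holds one entry, the list of rows, each a list of 5 numbers: the gripper's target within -1 to 1 (fully open at 1, half-way at 0, shut at -1), then the shift along the tool's x, y, z scaled (see below), then the turn about the tool's z scaled (see below). In form: [[[gripper, dx, dy, dz, twist], ...]]. A call has 1 to 12 rows; each row is the pose to reach, as a shift and turn from the pose commanded when the call began, along the tool's axes at that moment; what a row does not reach only later rows make up. The controller multiplies each number of a shift by 0.1 m and each number of a turn by 1.5 rad. A row lasts 1/12 s, in which the tool goes at most 41.7 mm and 7.16 degrees, less where a joint would pass 70% of its speed; a pose out of reach is approached as far as the arm can. A call with a number of a shift or a turn outside -1 to 1 is refused whole. A call with a gripper value outside its range is refused whole. The fingers move at their own pace and stop on an object; the grip force is fixed at half the most. Time passes only in rows, so rows that repeat a pose let the fingers close. It gives the time, the measured TCP pose, the force and the opening at its end, in the units of the state.
- manip.get_state(): the state, without advancing time (a new reading comes with each control period).
- manip.read_camera(name): name is "scene" or "top" or "wrist"; returns (picture, depth): 480x640x3 uint8, blue, green, red; 480x640 float32, m along the optical axis (not along the pixel's ray), 0 where there is no reading.
- manip.camera_params(name): a dict with "K" (3x3 intrinsics, pixels), "origin" and "rotation" of the camera in the world; the wrist camera has in their place "mount" (4x4, takes a point from camera to tool coordinates, whose origin is the TCP and whose axes are the flange's). Camera axes: x right, y down, z forward; pixel columns grow to the right and rows downward; lengths in m; the calibration is good to about 2 mm. A picture is of the moment at which its call begins: read the wrist's pose just before it. camera_params takes no time and is no camera call.
- manip.hand_in(): hands the job in, once; it reports no verdict.
The state is a dict: "t": time; "qpos": joint angles; "joint_vel": joint speeds; "joint_efforts": joint torques, N m; "tool_pos": TCP position; "tool_rot": TCP orientation; "wrist_force": force on the tool from outside, world axes, zero at the start; "wrist_torque": the same for the moment, N m; "gripper_width": opening from 0.0 (shut) to 1.0 (fully open).
Only numpy, scipy, OpenCV 4.12 (cv2) and the standard library are available. Lean on these libraries where they do the work, as an engineer would, in place of code of your own. Each camera call takes 0.05 s, during which the arm holds its last target.

## Working session

There is one attempt and no reset: what is moved stays moved. The work goes in short steps, Python scripts to look and compute and a tool call to move; the robot and the scene stay as the last step left them, time stands still between calls to the robot, and variables do not carry over. Pictures are saved under pics/ and viewed, and the job is handed in when it is done.

Besides the shell and the picture viewer there is one more tool, called after "Emit:" as name(argument=value, ...) on one line, values as JSON. send_rows: Moves the arm, as the interface text tells. Shifts and turns lie within -1 to 1; 1 stands for 0.1 m of shift or 1.5 rad of turn. Its arguments: {"type":"object","properties":{"series":{"type":"array"}},"required":["series"]}

```bash
ls; mkdir -p pics
python3 - <<'E'
from cell import manip
import cv2
print(manip.get_state()); print(manip.grip_depth)
for n in("scene","top"):
    p,d=manip.read_camera(n); cv2.imwrite(f"pics/{n}0.png",p); print(n,manip.camera_params(n))
print(manip.camera_params("wrist"))
E
```

```text
pics
{'t': 0.0, 'qpos': array([-1.21031462e+00,  3.79464955e-01,  1.73477840e+00,  1.17964179e-05,
        1.02850597e+00, -3.32678226e-02]), 'joint_vel': array([ 0.00018244, -0.00114137,  0.00031103,  0.00148622,  0.00049947,
       -0.00066789]), 'joint_efforts': array([ 5.45790725e-03, -7.63727331e+01, -4.34364581e+01,  6.52244291e-02,
        4.24619496e-02, -1.18964267e-04]), 'tool_pos': array([ 0.26843308, -0.64604823,  0.21325   ]), 'tool_rot': array([-5.71434311e-04,  9.80683112e-01,  1.95602404e-01, -8.92152322e-05]), 'wrist_force': array([0.02487057, 0.41470046, 0.49048539]), 'wrist_torque': array([0.01518733, 0.00991487, 0.00819556]), 'gripper_width': 1.00036657133784}
0.0188
scene {'K': array([[595.53402533,   0.        , 317.96678479],
       [  0.        , 595.53402533, 228.98769853],
       [  0.        ,   0.        ,   1.        ]]), 'origin': array([ 1.03130578, -0.45985325,  1.1785114 ]), 'rotation': array([-0.24677532,  0.90256037,  0.33857939, -0.09925076])}
top {'K': array([[451.62873962,   0.        , 316.97082557],
       [  0.        , 451.62873962, 247.01706991],
       [  0.        ,   0.        ,   1.        ]]), 'origin': array([0.35655568, 0.01269219, 1.21426329]), 'rotation': array([-0.07557522,  0.71042918, -0.69598485,  0.07199897])}
{'K': array([[336.23465177,   0.        , 316.59685007],
       [  0.        , 336.23465177, 242.69540718],
       [  0.        ,   0.        ,   1.        ]]), 'mount': array([[ 1.53972033e-05, -9.66636997e-01, -2.56150181e-01,
         7.15895495e-02],
       [ 9.99999875e-01, -1.12926845e-04,  4.86263437e-04,
        -1.83591327e-04],
       [-4.98966460e-04, -2.56150157e-01,  9.66636875e-01,
        -1.71390977e-01],
       [ 0.00000000e+00,  0.00000000e+00,  0.00000000e+00,
         1.00000000e+00]])}
```

View pics/scene0.png

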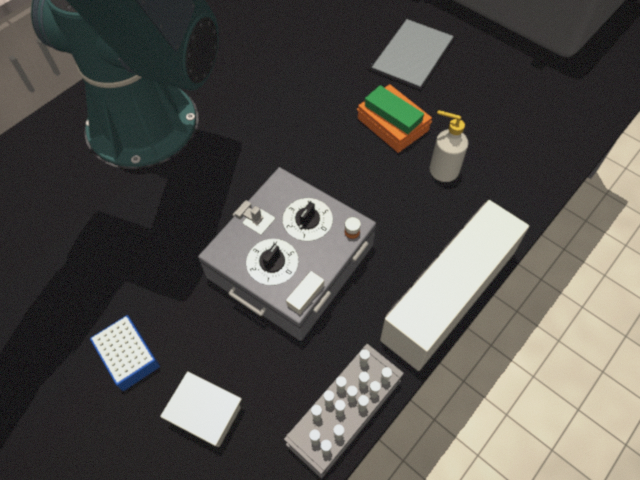

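View pics/top0.png

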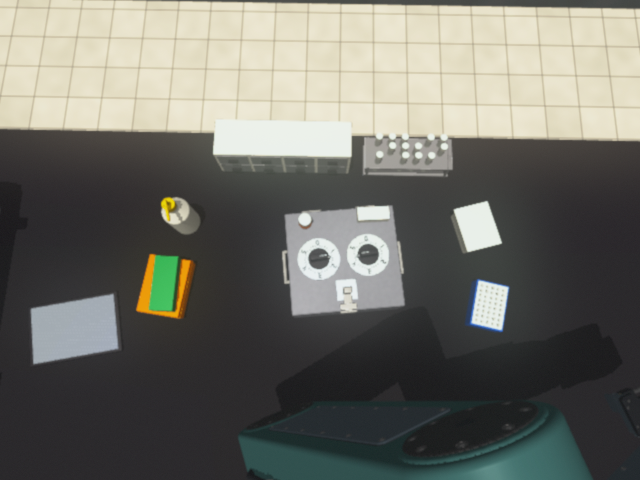

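The scene view shows the lockbox with the dial plates at about (307,219) and (272,261) px, and the tab at (256,214). In the top view the plates are at (319,258) and (368,255), and the tab at (347,293).

```bash
cat > h.py <<'E'
from cell import manip
import cv2, numpy as np
from scipy.spatial.transform import Rotation as R
def q2R(q): return R.from_quat([q[1],q[2],q[3],q[0]]).as_matrix()
def cam(n,st=None):
    c=manip.camera_params(n)
    if n=="wrist":
        T=np.eye(4);T[:3,:3]=q2R(st["tool_rot"]);T[:3,3]=st["tool_pos"];T=T@c["mount"]
        return c["K"],T[:3,:3],T[:3,3]
    return c["K"],q2R(c["rotation"]),np.array(c["origin"])
def ray(C,uv,z):
    K,Rm,o=C; d=Rm@np.linalg.inv(K)@np.array([uv[0],uv[1],1.]); return o+d*(z-o[2])/d[2]
def proj(C,p):
    K,Rm,o=C; x=K@(Rm.T@(np.array(p)-o)); return x[:2]/x[2]
E
python3 - <<'E'
from h import *
for n,cs in(("top",[(319,258),(368,255)]),("scene",[(307,219),(272,261)])):
    p=cv2.imread(f"pics/{n}0.png"); C=cam(n)
    g=p.min(2); m=(g>130).astype(np.uint8)
    cc,_=cv2.findContours(m,cv2.RETR_EXTERNAL,cv2.CHAIN_APPROX_NONE)
    for c in cc:
        if 250<cv2.contourArea(c)<4000:
            pts=np.array([ray(C,q[0],0.101)[:2] for q in c],np.float32)
            (e,r)=cv2.minEnclosingCircle(pts); el=cv2.fitEllipse(pts)
            print(n,c.reshape(-1,2).mean(0).round(),"xy",np.round(el[0],4),"diam",np.round(el[1],3),"encl",np.round(e,4),round(r,4))
    # lid edges by grey
    x0,y0=(270,190) if n=="top" else (190,160)
    cv2.imwrite(f"pics/{n}_crop.png",cv2.resize(p[y0:y0+150,x0:x0+200],None,fx=4,fy=4,interpolation=cv2.INTER_CUBIC))
E
```

```text
top [490. 305.] xy [ 0.4569 -0.405 ] diam [0.085 0.128] encl [ 0.4573 -0.4044] 0.064
top [477. 226.] xy [ 0.6559 -0.3851] diam [0.106 0.137] encl [ 0.6562 -0.3854] 0.0723
top [175. 212.] xy [0.6801 0.3866] diam [0.064 0.067] encl [0.6803 0.3872] 0.0359
scene [201. 408.] xy [ 0.6833 -0.4019] diam [0.105 0.136] encl [ 0.6835 -0.4014] 0.0717
scene [121. 349.] xy [ 0.4892 -0.4256] diam [0.085 0.128] encl [ 0.489  -0.4248] 0.0646
scene [454. 144.] xy [0.681  0.3882] diam [0.051 0.07 ] encl [0.675  0.3935] 0.0354
scene [413.  52.] xy [0.4303 0.5718] diam [0.152 0.231] encl [0.4291 0.5727] 0.1168
```

View pics/top_crop.png

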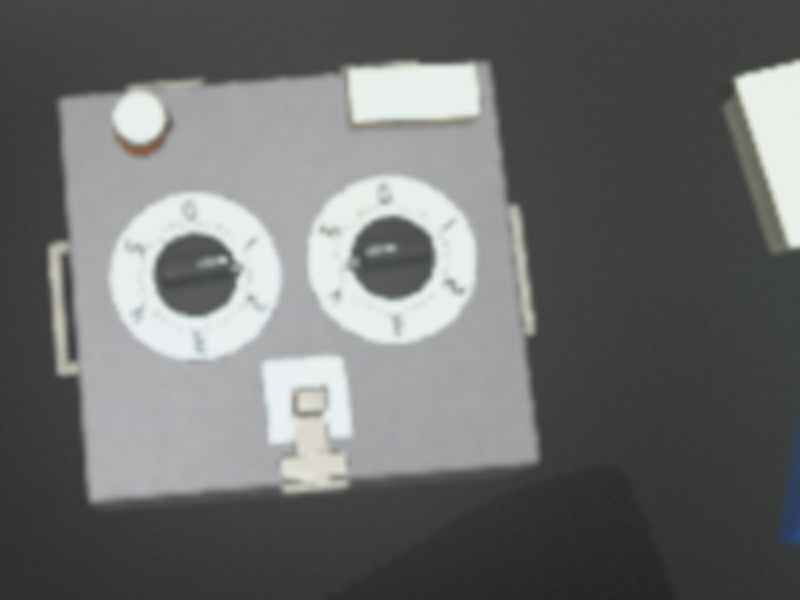

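View pics/scene_crop.png

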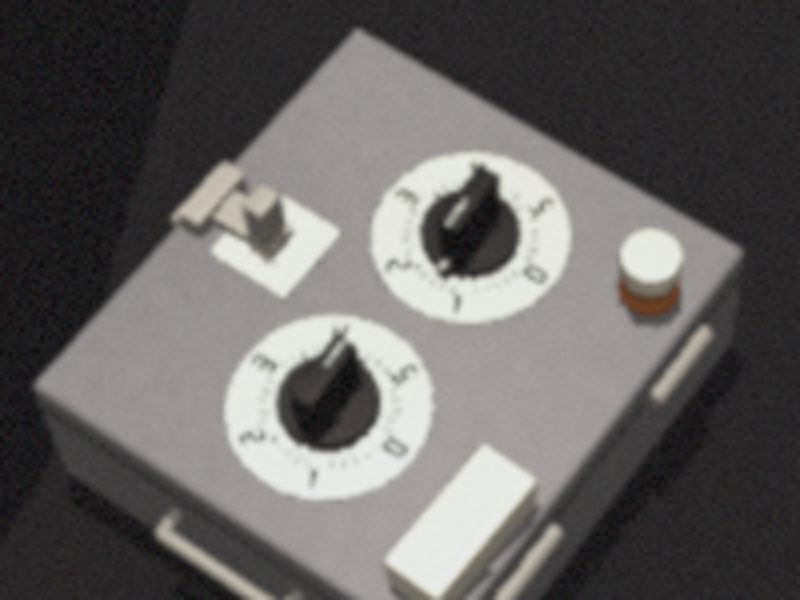

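Both crops show the left pointer between 1 and 2 and the right pointer between 5 and 4, as expected. The plates need a higher threshold, since the lid itself is above 130.

Run:
```python
from h import *
for n in("top","scene"):
    p=cv2.imread(f"pics/{n}0.png"); C=cam(n)
    m=(p.min(2)>195).astype(np.uint8)
    cc,_=cv2.findContours(m,cv2.RETR_EXTERNAL,cv2.CHAIN_APPROX_NONE)
    P=[]
    for c in cc:
        if 600<cv2.contourArea(c)<2500:
            pts=np.array([ray(C,q[0],0.101)[:2] for q in c],np.float32); el=cv2.fitEllipse(pts)
            print(n,c.reshape(-1,2).mean(0).round(),"xy",np.round(el[0],4),"diam",np.round(el[1],3))
            if abs(el[1][1]-el[1][0])<.006: P.append(np.array(el[0]))
    if len(P)==2:
        P.sort(key=lambda a:-a[1]); d=P[0]-P[1]; print("sep",np.linalg.norm(d),"yaw",np.arctan2(-d[0],d[1]))
    # lid quad
    g=cv2.cvtColor(p,cv2.COLOR_BGR2GRAY)
    m2=(g>(110 if n=="top" else 75)).astype(np.uint8)
    num,lab,s,_=cv2.connectedComponentsWithStats(m2)
    u,v=(347,265) if n=="top" else (310,250)
    l=lab[v,u]; print("lid comp",l,s[l])
```

```text
top [489. 305.] xy [ 0.4572 -0.405 ] diam [0.08  0.124]
top [318. 259.] xy [0.5634 0.0168] diam [0.105 0.105]
top [367. 254.] xy [ 0.5767 -0.1063] diam [0.104 0.105]
top [477. 226.] xy [ 0.6558 -0.385 ] diam [0.101 0.132]
top [628. 122.] xy [ 0.9505 -0.8026] diam [0.069 0.098]
top [598. 122.] xy [ 0.9491 -0.7227] diam [0.096 0.098]
top [528. 121.] xy [ 0.9491 -0.5375] diam [0.096 0.099]
top [494. 120.] xy [ 0.9493 -0.4458] diam [0.097 0.099]
top [441. 120.] xy [ 0.9485 -0.3153] diam [0.097 0.19 ]
top [391. 122.] xy [ 0.9442 -0.1696] diam [0.099 0.111]
top [185. 115.] xy [0.95   0.3843] diam [0.096 0.099]
top [116. 113.] xy [0.9505 0.5692] diam [0.096 0.098]
top [ 82. 113.] xy [0.9502 0.6608] diam [0.096 0.099]
top [ 48. 112.] xy [0.9506 0.7529] diam [0.097 0.097]
top [627.  91.] xy [ 1.0415 -0.8091] diam [0.08  0.094]
top [594.  91.] xy [ 1.0406 -0.7206] diam [0.09  0.096]
top [560.  90.] xy [ 1.041 -0.63 ] diam [0.096 0.098]
top [526.  90.] xy [ 1.0421 -0.5405] diam [0.088 0.095]
top [492.  89.] xy [ 1.0411 -0.4458] diam [0.095 0.097]
top [458.  89.] xy [ 1.0412 -0.3532] diam [0.095
[... 1794 characters left out ...]
iam [0.094 0.097]
top [291.  26.] xy [1.2254 0.1075] diam [0.094 0.096]
top [258.  26.] xy [1.2267 0.1998] diam [0.094 0.098]
top [225.  25.] xy [1.2266 0.2918] diam [0.091 0.097]
top [193.  25.] xy [1.2263 0.3841] diam [0.094 0.098]
top [161.  23.] xy [1.2245 0.4761] diam [0.087 0.099]
top [128.  23.] xy [1.2268 0.5686] diam [0.095 0.097]
top [62. 22.] xy [1.2265 0.7527] diam [0.092 0.096]
lid comp 8 [  282   205   123   111 11057]
scene [122. 349.] xy [ 0.4894 -0.4255] diam [0.082 0.124]
scene [272. 262.] xy [ 0.5757 -0.1041] diam [0.104 0.104]
scene [307. 219.] xy [0.5622 0.0193] diam [0.103 0.103]
sep 0.12420147612324908 yaw 0.10939017778618224
lid comp 31 [  198   167   178   157 14045]
```

Emit:
send_rows(series=[[[1,1,-0.88,-0.08,0],[1,1,-0.88,-0.08,0],[1,1,-0.88,-0.08,0],[1,1,-0.88,-0.08,0],[1,1,-0.88,-0.08,0]]])

```text
t: 0.52
tool_pos: [0.3281, -0.5246, 0.222]
tool_rot: [-0.0, 0.98, 0.197, -0.0]
wrist_force: [0.3, -0.5, 0.0]
gripper_width: 1.0
```

Emit:
send_rows(series=[[[1,1,-0.88,-0.08,0],[1,1,-0.88,-0.08,0],[1,1,-0.88,-0.08,0],[1,1,-0.88,-0.08,0],[1,1,-0.88,-0.08,0]]])

```text
t: 0.93
tool_pos: [0.3865, -0.4063, 0.2301]
tool_rot: [0.0, 0.98, 0.197, 0.0]
wrist_force: [0.9, -1.2, 0.2]
gripper_width: 1.002
```

Emit:
send_rows(series=[[[1,1,-0.88,-0.08,0],[1,1,-0.88,-0.08,0],[1,1,-0.88,-0.08,0],[1,1,-0.88,-0.08,0],[1,1,-0.88,-0.08,0]]])

```text
t: 1.35
tool_pos: [0.4452, -0.2874, 0.2381]
tool_rot: [0.0, 0.98, 0.197, 0.0]
wrist_force: [-0.2, -1.3, -0.1]
gripper_width: 0.998
```

Emit:
send_rows(series=[[[1,1,-0.88,-0.08,0],[1,1,-0.88,-0.08,0],[1,1,-0.88,-0.08,0],[1,1,-0.88,-0.08,0],[1,1,-0.88,-0.08,0]]])

```text
t: 1.77
tool_pos: [0.5039, -0.1681, 0.246]
tool_rot: [0.0, 0.981, 0.196, 0.0]
wrist_force: [-0.8, -0.9, 0.4]
gripper_width: 1.001
```

Emit:
send_rows(series=[[[1,1,-0.88,-0.08,-0.2],[1,1,-0.88,-0.08,-0.4],[1,1,-0.88,-0.08,-0.6],[1,1,-0.88,-0.08,-0.8],[1,1,-0.88,-0.08,-0.8],[1,1,-0.88,-0.08,-0.8],[1,1,-0.88,-0.08,-0.8],[1,1,-0.88,-0.08,-0.8],[1,1,-0.88,-0.08,-0.8],[1,1,-0.88,-0.08,-0.8],[1,1,-0.88,-0.08,-0.8],[1,1,-0.88,-0.08,-0.8]]])

```text
t: 2.77
tool_pos: [0.5616, -0.0504, 0.2537]
tool_rot: [-0.0, 0.701, 0.714, -0.0]
wrist_force: [-0.3, 0.6, -0.8]
gripper_width: 1.0
```

Run:
```python
from h import *
s=manip.get_state(); p,d=manip.read_camera("wrist"); cv2.imwrite("pics/w1.png",p)
np.savez("w1.npz",pos=s["tool_pos"],rot=s["tool_rot"],d=d)
print(s["tool_pos"],s["wrist_torque"],s["qpos"])
```

```text
[ 0.56157253 -0.05035908  0.2537087 ] [-0.01969025 -0.06274383 -0.04780394] [-1.30661157e-01  1.17203964e-01  1.98687274e+00 -2.70917552e-04
  1.03773955e+00 -1.49069130e-01]
```

View pics/w1.png

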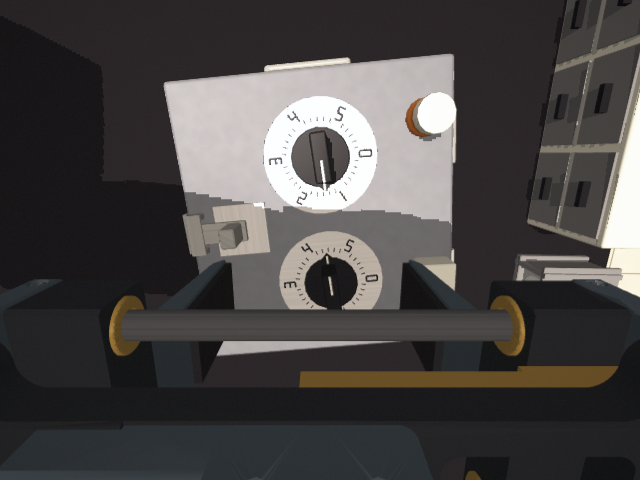

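The wrist view shows the left plate at about (320,155) with its white line running down to about (325,190), between 1 and 2. The right plate is at (331,283) with its pointer up at (327,256), just short of 4. The tab is at (231,235).

Run:
```python
from h import *
z=np.load("w1.npz"); C=cam("wrist",dict(tool_pos=z["pos"],tool_rot=z["rot"])); p=cv2.imread("pics/w1.png"); g=p.min(2)
m=(g>215).astype(np.uint8)
cc,_=cv2.findContours(m,cv2.RETR_EXTERNAL,cv2.CHAIN_APPROX_NONE)
for c in cc:
    if cv2.contourArea(c)>3000:
        pts=np.array([ray(C,q[0],.101)[:2] for q in c],np.float32); print(c.reshape(-1,2).mean(0),cv2.fitEllipse(pts))
# right plate: threshold 140 in ROI
for name,(x0,y0,x1,y1),t in(("R",(275,225,390,306),115),):
    k=np.zeros_like(g);k[y0:y1,x0:x1]=(g[y0:y1,x0:x1]>t);k=cv2.morphologyEx(k,cv2.MORPH_OPEN,np.ones((3,3)))
    print(np.percentile(g[y0:y1,x0:x1],[5,25,50,75,95]))
cs={"L":(.5628,.01805),"R":(.5762,-.1052)}
for n,(u,v) in(("L",(320,156)),("R",(331,283))):
    r=24 if n=="L" else 22
    k=np.zeros_like(g); cv2.circle(k,(u,v),r,1,-1)
    if n=="R": k[307:]=0
    mm=((g>110)&(k>0)).astype(np.uint8); ys,xs=np.nonzero(mm)
    print(n,len(xs),xs.min(),xs.max(),ys.min(),ys.max())
    W=np.array([ray(C,(a,b),.1395)[:2] for a,b in zip(xs,ys)],np.float32)
    l=cv2.fitLine(W,cv2.DIST_HUBER,0,.001,.001).ravel(); W0=W.mean(0)
    print("  line mean",W0,"dir",np.arctan2(l[1],l[0]),"from centre",np.arctan2(*(W0-cs[n])[::-1]),np.linalg.norm(W0-cs[n]))
for n in cs: print(n,"centre proj",proj(C,[*cs[n],.101]))
print("tab proj", proj(C,[.482,-.0531,.139]))
cv2.imwrite("pics/w1c.png",cv2.resize(p[85:310,170:410],None,fx=3.3,fy=2.6*1.02,interpolation=cv2.INTER_NEAREST))
```

```text
[628.27990431 195.38995215] ((0.8613594770431519, -0.022891920059919357), (0.0327954962849617, 0.16467182338237762), 11.129505157470703)
[319.6656535  153.76595745] ((0.5629523992538452, 0.019688520580530167), (0.10274548083543777, 0.10620294511318207), 84.4024887084961)
[ 23.   99.5 106.  163.  166. ]
L 68 320 325 160 179
  line mean [0.5646263  0.00868118] dir -1.4003438 from centre -1.3782791360292956 0.009545156104031715
R 36 327 332 262 294
  line mean [ 0.57416064 -0.09290756] dir -1.412233 from centre 1.7352027634969864 0.012460465556801206
L centre proj [319.77963354 157.46912082]
R centre proj [330.28674162 281.27694511]
tab proj [226.51701436 239.77969555]
```

View pics/w1c.png

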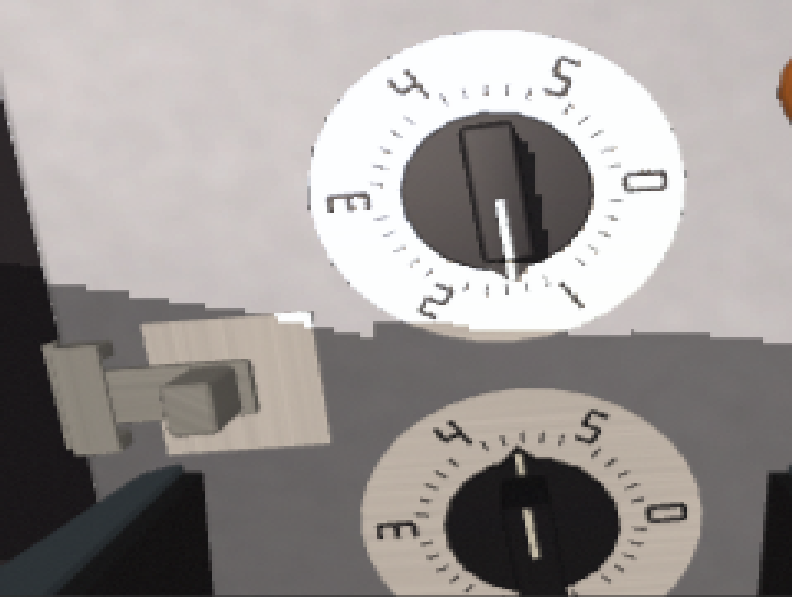

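Emit:
send_rows(series=[[[1,0.69,0.02,0.6,-0.1],[1,0.69,0.02,0.6,-0.1],[1,0.69,0.02,0.6,-0.1],[1,0.69,0.02,0.6,-0.1],[1,0.69,0.02,0.6,-0.1],[1,0.69,0.02,0.6,-0.1]]])

```text
t: 3.32
tool_pos: [0.5627, 0.0197, 0.1951]
tool_rot: [0.001, 0.644, 0.765, 0.0]
wrist_force: [0.2, 0.5, 0.5]
gripper_width: 1.004
```

Run:
```python
from h import *
s=manip.get_state(); p,d=manip.read_camera("wrist"); cv2.imwrite("pics/w2.png",p)
q=s["tool_rot"];print(s["tool_pos"],2*np.arctan2(q[2],q[1]),s["wrist_torque"])
C=cam("wrist",s); print(proj(C,[.5629,.0184,.1395]))
```

```text
[0.56271628 0.01972453 0.19505758] 1.7419918164523887 [-0.0048362  -0.09522478  0.03296647]
[317.13644867 260.71583428]
```

View pics/w2.png

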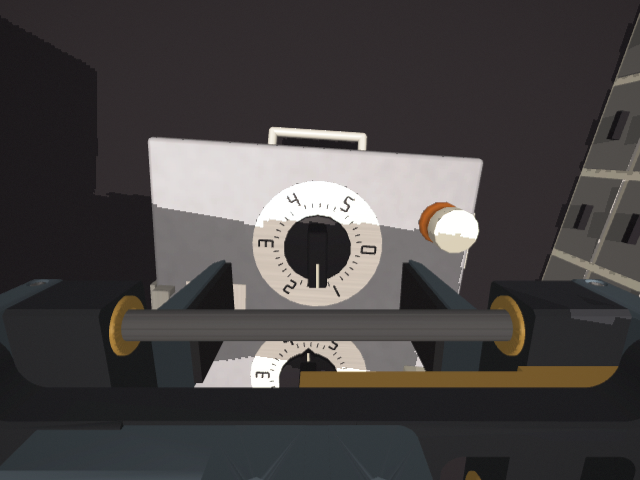

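The bar is upright in the image at column 317, centred between the open fingers, so the alignment holds. I'll descend and grip.

Emit:
send_rows(series=[[[1,-0.01,0,0.4,0],[1,-0.01,0,0.7,0],[1,-0.01,0,0.8,0],[1,-0.01,0,0.81,0],[1,-0.01,0,0.81,0],[-1,-0.01,0,0.81,0],[-1,-0.01,0,0.81,0],[-1,-0.01,0,0.81,0],[-1,-0.01,0,0.81,0],[-1,-0.01,0,0.81,0],[-1,-0.01,0,0.81,0],[-1,-0.01,0,0.81,0]]])

```text
t: 4.37
tool_pos: [0.5621, 0.0198, 0.1131]
tool_rot: [0.0, 0.643, 0.766, 0.0]
wrist_force: [0.5, -1.2, -0.5]
gripper_width: 0.519
```

```bash
cat > st.py <<'E'
from h import *
s=manip.get_state(); q=s["tool_rot"]
print("t",round(s["t"],2),"pos",s["tool_pos"].round(4),"hx",round(2*np.arctan2(q[2],q[1]),4),"F",s["wrist_force"].round(1),"T",s["wrist_torque"].round(3),"w",round(s["gripper_width"]*91,1),"q6",s["qpos"][5].round(4),"e6",s["joint_efforts"][5].round(3))
E
python3 st.py
```

```text
t 4.37 pos [0.5621 0.0198 0.1131] hx 1.7439 F [ 0.5 -1.2 -0.5] T [-0.009 -0.089 -0.031] w 47.2 q6 -0.1793 e6 0.0
```

Still closing.

Emit:
send_rows(series=[[[-1,0,0,0,0],[-1,0,0,0,0],[-1,0,0,0,0],[-1,0,0,0,0],[-1,0,0,0,0],[-1,0,0,0,0],[-1,0,0,0,0],[-1,0,0,0,0]]])

```text
t: 5.03
tool_pos: [0.563, 0.0199, 0.1131]
tool_rot: [0.001, 0.643, 0.766, 0.001]
wrist_force: [6.2, 2.0, -6.2]
gripper_width: 0.155
```

```bash
python3 st.py
```

```text
t 5.03 pos [0.563  0.0199 0.1131] hx 1.7437 F [ 6.2  2.  -6.2] T [ 0.3   -1.245  0.029] w 14.1 q6 -0.1793 e6 0.0
```

Emit:
send_rows(series=[[[-1,0,0,0,0.08],[-1,0,0,0,0.16],[-1,0,0,0,0.24],[-1,0,0,0,0.32],[-1,0,0,0,0.32],[-1,0,0,0,0.32]]])

```text
t: 5.53
tool_pos: [0.5636, 0.0199, 0.1131]
tool_rot: [0.001, 0.807, 0.59, 0.001]
wrist_force: [10.3, 1.5, -10.5]
gripper_width: 0.155
```

```bash
python3 st.py
```

```text
t 5.53 pos [0.5636 0.0199 0.1131] hx 1.2628 F [ 10.3   1.5 -10.5] T [ 0.275 -1.922  0.014] w 14.1 q6 0.3016 e6 0.616
```

Emit:
send_rows(series=[[[-1,0,0.01,0,0.04],[-1,0,0.01,0,0.04]]])

```text
t: 5.7
tool_pos: [0.5637, 0.0198, 0.113]
tool_rot: [0.0, 0.825, 0.565, 0.001]
wrist_force: [4.9, 5.0, -2.7]
gripper_width: 0.15
```

```bash
python3 st.py
```

```text
t 5.7 pos [0.5637 0.0198 0.113 ] hx 1.2 F [ 4.9  5.  -2.7] T [ 0.771 -0.781 -0.037] w 13.7 q6 0.3636 e6 1.027
```

Emit:
send_rows(series=[[[-1,0,0,0,0.04],[-1,0,0,0,0.04]]])

```text
t: 5.87
tool_pos: [0.5638, 0.0198, 0.113]
tool_rot: [0.0, 0.842, 0.54, 0.001]
wrist_force: [5.0, 4.1, -4.0]
gripper_width: 0.15
```

```bash
python3 st.py
```

```text
t 5.87 pos [0.5638 0.0198 0.113 ] hx 1.1401 F [ 5.   4.1 -4. ] T [ 0.72  -0.946  0.005] w 13.7 q6 0.4237 e6 1.058
```

Emit:
send_rows(series=[[[-1,0,0,0,0.03],[-1,0,0,0,0.03]]])

```text
t: 6.03
tool_pos: [0.5639, 0.0197, 0.1131]
tool_rot: [0.0, 0.854, 0.521, 0.001]
wrist_force: [5.5, 3.8, -4.0]
gripper_width: 0.155
```

```bash
python3 st.py
```

```text
t 6.03 pos [0.5639 0.0197 0.1131] hx 1.096 F [ 5.5  3.8 -4. ] T [ 0.658 -1.014 -0.059] w 14.1 q6 0.4678 e6 0.798
```

Emit:
send_rows(series=[[[-1,0,0,0,0.03],[-1,0,0,0,0.03]]])

```text
t: 6.2
tool_pos: [0.5639, 0.0198, 0.1131]
tool_rot: [0.0, 0.865, 0.502, 0.001]
wrist_force: [6.1, 3.1, -4.9]
gripper_width: 0.154
```

```bash
python3 st.py
```

```text
t 6.2 pos [0.5639 0.0198 0.1131] hx 1.051 F [ 6.1  3.1 -4.9] T [ 5.660e-01 -1.065e+00  1.000e-03] w 14.0 q6 0.5129 e6 0.792
```

Emit:
send_rows(series=[[[-1,0,0,0,0.03],[-1,0,0,0,0.03]]])

```text
t: 6.37
tool_pos: [0.5639, 0.0197, 0.113]
tool_rot: [0.0, 0.876, 0.482, 0.001]
wrist_force: [6.8, 2.8, -4.9]
gripper_width: 0.153
```

```bash
python3 st.py
```

```text
t 6.37 pos [0.5639 0.0197 0.113 ] hx 1.006 F [ 6.8  2.8 -4.9] T [ 0.539 -1.085  0.003] w 14.0 q6 0.5578 e6 0.792
```

Emit:
send_rows(series=[[[-1,0,0,0,0.03],[-1,0,0,0,0.03]]])

```text
t: 6.53
tool_pos: [0.564, 0.0197, 0.1131]
tool_rot: [0.0, 0.887, 0.462, 0.001]
wrist_force: [6.7, 2.1, -5.2]
gripper_width: 0.152
```

```bash
python3 st.py
```

```text
t 6.53 pos [0.564  0.0197 0.1131] hx 0.961 F [ 6.7  2.1 -5.2] T [ 0.505 -1.175  0.007] w 13.9 q6 0.6028 e6 0.792
```

Value is now about 2.29, still free.

Emit:
send_rows(series=[[[-1,0,0,0,0.03],[-1,0,0,0,0.03]]])

```text
t: 6.7
tool_pos: [0.564, 0.0196, 0.113]
tool_rot: [0.0, 0.897, 0.442, 0.001]
wrist_force: [7.0, 2.3, -4.8]
gripper_width: 0.149
```

```bash
python3 st.py
```

```text
t 6.7 pos [0.564  0.0196 0.113 ] hx 0.916 F [ 7.   2.3 -4.8] T [ 0.394 -1.221  0.002] w 13.6 q6 0.6478 e6 0.792
```

Emit:
send_rows(series=[[[-1,0,0,0,0.03],[-1,0,0,0,0.03]]])

```text
t: 6.87
tool_pos: [0.5641, 0.0196, 0.1131]
tool_rot: [0.0, 0.907, 0.422, 0.001]
wrist_force: [6.9, 1.6, -5.9]
gripper_width: 0.149
```

```bash
python3 st.py
```

```text
t 6.87 pos [0.5641 0.0196 0.1131] hx 0.8711 F [ 6.9  1.6 -5.9] T [ 0.382 -1.231 -0.018] w 13.6 q6 0.6928 e6 0.793
```

Emit:
send_rows(series=[[[-1,0,0,0,0.03],[-1,0,0,0,0.03]]])

```text
t: 7.03
tool_pos: [0.5641, 0.0196, 0.1131]
tool_rot: [0.0, 0.916, 0.401, 0.001]
wrist_force: [6.7, 1.8, -6.3]
gripper_width: 0.149
```

```bash
python3 st.py
```

```text
t 7.03 pos [0.5641 0.0196 0.1131] hx 0.826 F [ 6.7  1.8 -6.3] T [ 0.342 -1.296 -0.048] w 13.6 q6 0.7378 e6 0.793
```

Emit:
send_rows(series=[[[-1,0,0,0,0.03],[-1,0,0,0,0.03]]])

```text
t: 7.2
tool_pos: [0.5642, 0.0196, 0.1131]
tool_rot: [0.0, 0.925, 0.381, 0.001]
wrist_force: [7.4, 1.4, -6.9]
gripper_width: 0.154
```

```bash
python3 st.py
```

```text
t 7.2 pos [0.5642 0.0196 0.1131] hx 0.7811 F [ 7.4  1.4 -6.9] T [ 0.179 -1.345  0.031] w 14.0 q6 0.7828 e6 0.793
```

Emit:
send_rows(series=[[[-1,0,0,0,0.03],[-1,0,0,0,0.03]]])

```text
t: 7.37
tool_pos: [0.5642, 0.0195, 0.113]
tool_rot: [0.0, 0.933, 0.36, 0.001]
wrist_force: [7.9, 0.6, -7.6]
gripper_width: 0.154
```

```bash
python3 st.py
```

```text
t 7.37 pos [0.5642 0.0195 0.113 ] hx 0.7361 F [ 7.9  0.6 -7.6] T [ 0.16  -1.402  0.07 ] w 14.0 q6 0.8278 e6 0.794
```

Emit:
send_rows(series=[[[-1,0,0,0,0.03],[-1,0,0,0,0.03]]])

```text
t: 7.53
tool_pos: [0.5642, 0.0195, 0.1131]
tool_rot: [0.0, 0.941, 0.339, 0.001]
wrist_force: [8.5, 0.1, -7.1]
gripper_width: 0.153
```

```bash
python3 st.py
```

```text
t 7.53 pos [0.5642 0.0195 0.1131] hx 0.6911 F [ 8.5  0.1 -7.1] T [ 0.093 -1.431  0.045] w 13.9 q6 0.8729 e6 0.794
```

Emit:
send_rows(series=[[[-1,0,0,0,0.03],[-1,0,0,0,0.03]]])

```text
t: 7.7
tool_pos: [0.5643, 0.0194, 0.1131]
tool_rot: [0.0, 0.948, 0.317, 0.001]
wrist_force: [7.8, 0.1, -8.0]
gripper_width: 0.152
```

```bash
python3 st.py
```

```text
t 7.7 pos [0.5643 0.0194 0.1131] hx 0.6461 F [ 7.8  0.1 -8. ] T [ 0.019 -1.53   0.016] w 13.8 q6 0.9178 e6 0.794
```

Emit:
send_rows(series=[[[-1,0,0,0,0.03],[-1,0,0,0,0.03]]])

```text
t: 7.87
tool_pos: [0.5643, 0.0194, 0.1131]
tool_rot: [0.0, 0.955, 0.296, 0.001]
wrist_force: [9.0, -0.6, -8.9]
gripper_width: 0.153
```

```bash
python3 st.py
```

```text
t 7.87 pos [0.5643 0.0194 0.1131] hx 0.6012 F [ 9.  -0.6 -8.9] T [-0.081 -1.603  0.015] w 13.9 q6 0.9629 e6 0.794
```

Run:
```python
from h import *
p,d=manip.read_camera("wrist"); cv2.imwrite("pics/w3.png",p)
```

```text
(no output)
```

View pics/w3.png

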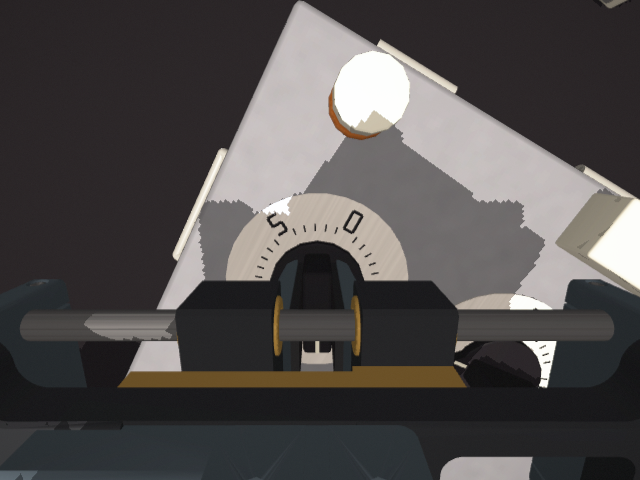

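The bar is still between the pads, with its tail (317,255) midway between 5 and 0, so the pointer is midway between 2 and 3. The dial is turning with the gripper.

Emit:
send_rows(series=[[[-1,0,0,0,0.03],[-1,0,0,0,0.03]]])

```text
t: 8.08
tool_pos: [0.5643, 0.0193, 0.1131]
tool_rot: [0.0, 0.962, 0.275, 0.001]
wrist_force: [9.2, -0.9, -8.1]
gripper_width: 0.153
```

```bash
python3 st.py
```

```text
t 8.08 pos [0.5643 0.0193 0.1131] hx 0.5562 F [ 9.2 -0.9 -8.1] T [-1.890e-01 -1.578e+00 -1.000e-03] w 13.9 q6 1.0078 e6 0.779
```

Emit:
send_rows(series=[[[-1,0,0,0,0.02],[-1,0,0,0,0.02]]])

```text
t: 8.25
tool_pos: [0.5643, 0.0193, 0.1131]
tool_rot: [0.0, 0.965, 0.26, 0.001]
wrist_force: [8.3, -0.9, -7.9]
gripper_width: 0.153
```

```bash
python3 st.py
```

```text
t 8.25 pos [0.5643 0.0193 0.1131] hx 0.5271 F [ 8.3 -0.9 -7.9] T [-0.274 -1.6    0.044] w 13.9 q6 1.0369 e6 0.565
```

Emit:
send_rows(series=[[[-1,0,0,0,0.02],[-1,0,0,0,0.02]]])

```text
t: 8.42
tool_pos: [0.5643, 0.0193, 0.1131]
tool_rot: [0.001, 0.969, 0.246, 0.001]
wrist_force: [9.9, -2.8, -7.8]
gripper_width: 0.147
```

```bash
python3 st.py
```

```text
t 8.42 pos [0.5643 0.0193 0.1131] hx 0.4976 F [ 9.9 -2.8 -7.8] T [-0.192 -1.5    0.268] w 13.4 q6 1.0665 e6 0.876
```

Emit:
send_rows(series=[[[-1,0,0,0,0.02],[-1,0,0,0,0.02]]])

```text
t: 8.58
tool_pos: [0.5644, 0.0193, 0.1131]
tool_rot: [0.0, 0.973, 0.231, 0.001]
wrist_force: [9.8, -2.6, -8.7]
gripper_width: 0.152
```

```bash
python3 st.py
```

```text
t 8.58 pos [0.5644 0.0193 0.1131] hx 0.4672 F [ 9.8 -2.6 -8.7] T [-0.406 -1.601 -0.012] w 13.8 q6 1.0969 e6 0.445
```

Emit:
send_rows(series=[[[-1,0,0,0,0],[-1,0,0,0,0]]])

```text
t: 8.75
tool_pos: [0.5644, 0.0193, 0.1131]
tool_rot: [0.0, 0.973, 0.232, 0.001]
wrist_force: [8.6, -1.9, -8.2]
gripper_width: 0.151
```

```bash
python3 st.py
```

```text
t 8.75 pos [0.5644 0.0193 0.1131] hx 0.4688 F [ 8.6 -1.9 -8.2] T [-0.406 -1.53  -0.02 ] w 13.7 q6 1.0952 e6 -0.029
```

Emit:
send_rows(series=[[[-1,0,0,0,0.01],[-1,0,0,0,0.01]]])

```text
t: 8.92
tool_pos: [0.5644, 0.0192, 0.1131]
tool_rot: [0.0, 0.974, 0.225, 0.001]
wrist_force: [9.7, -2.3, -8.7]
gripper_width: 0.151
```

```bash
python3 st.py
```

```text
t 8.92 pos [0.5644 0.0192 0.1131] hx 0.453 F [ 9.7 -2.3 -8.7] T [-0.483 -1.559 -0.077] w 13.7 q6 1.111 e6 0.179
```

Emit:
send_rows(series=[[[-1,0,0,0,0.01],[-1,0,0,0,0.01]]])

```text
t: 9.08
tool_pos: [0.5644, 0.0192, 0.1131]
tool_rot: [0.0, 0.976, 0.217, 0.001]
wrist_force: [9.6, -1.8, -8.4]
gripper_width: 0.152
```

```bash
python3 st.py
```

```text
t 9.08 pos [0.5644 0.0192 0.1131] hx 0.438 F [ 9.6 -1.8 -8.4] T [-0.527 -1.611 -0.161] w 13.9 q6 1.1261 e6 0.145
```

Emit:
send_rows(series=[[[-1,0,0,0,0.01],[-1,0,0,0,0.01]]])

```text
t: 9.25
tool_pos: [0.5644, 0.0192, 0.1131]
tool_rot: [0.0, 0.978, 0.21, 0.001]
wrist_force: [9.9, -3.2, -8.6]
gripper_width: 0.156
```

```bash
python3 st.py
```

```text
t 9.25 pos [0.5644 0.0192 0.1131] hx 0.423 F [ 9.9 -3.2 -8.6] T [-0.552 -1.556 -0.14 ] w 14.2 q6 1.1411 e6 0.145
```

Emit:
send_rows(series=[[[-1,0,0,0,0.01],[-1,0,0,0,0.01]]])

```text
t: 9.42
tool_pos: [0.5644, 0.0192, 0.113]
tool_rot: [0.0, 0.979, 0.203, 0.001]
wrist_force: [9.4, -3.3, -8.5]
gripper_width: 0.152
```

```bash
python3 st.py
```

```text
t 9.42 pos [0.5644 0.0192 0.113 ] hx 0.408 F [ 9.4 -3.3 -8.5] T [-0.574 -1.594 -0.089] w 13.8 q6 1.1561 e6 0.158
```

Emit:
send_rows(series=[[[-1,0,0,0,0.01],[-1,0,0,0,0.01]]])

```text
t: 9.58
tool_pos: [0.5644, 0.0192, 0.1131]
tool_rot: [0.0, 0.981, 0.195, 0.001]
wrist_force: [9.8, -2.8, -9.9]
gripper_width: 0.15
```

```bash
python3 st.py
```

```text
t 9.58 pos [0.5644 0.0192 0.1131] hx 0.3929 F [ 9.8 -2.8 -9.9] T [-0.65  -1.629 -0.175] w 13.6 q6 1.1712 e6 0.097
```

The torque went from resisting (+0.27) to pulling on (about −0.15), and I'm about 0.07 rad past the hump. I'll release.

Emit:
send_rows(series=[[[0,0,0,0,0],[0,0,0,0,0],[0,0,0,0,0],[0,0,0,0,0],[0,0,0,0,0],[0,0,0,0,0],[0,0,0,0,0],[0,0,0,0,0]]])

```text
t: 10.25
tool_pos: [0.563, 0.0195, 0.113]
tool_rot: [-0.0, 0.981, 0.196, -0.0]
wrist_force: [-0.6, -0.4, 0.3]
gripper_width: 0.503
```

```bash
python3 st.py
```

```text
t 10.25 pos [0.563  0.0195 0.113 ] hx 0.3938 F [-0.6 -0.4  0.3] T [ 0.019 -0.047 -0.049] w 45.8 q6 1.1702 e6 -0.0
```

Emit:
send_rows(series=[[[1,0,0,-0.4,0],[1,0,0,-0.8,0],[1,0,0,-0.8,0],[1,0,0,-0.8,0],[1,0,0,-0.8,0]]])

```text
t: 10.67
tool_pos: [0.5628, 0.0195, 0.1928]
tool_rot: [0.0, 0.981, 0.196, 0.0]
wrist_force: [0.1, 0.7, -0.6]
gripper_width: 0.833
```

```bash
python3 st.py;  python3 - <<'E'
from h import *
s=manip.get_state();p,d=manip.read_camera("wrist"); cv2.imwrite("pics/w4.png",p);np.savez("w4.npz",pos=s["tool_pos"],rot=s["tool_rot"],d=d)
E
```

```text
t 10.67 pos [0.5628 0.0195 0.1928] hx 0.3938 F [ 0.1  0.7 -0.6] T [ 0.026 -0.011 -0.07 ] w 75.8 q6 1.1702 e6 0.001
```

View pics/w4.png

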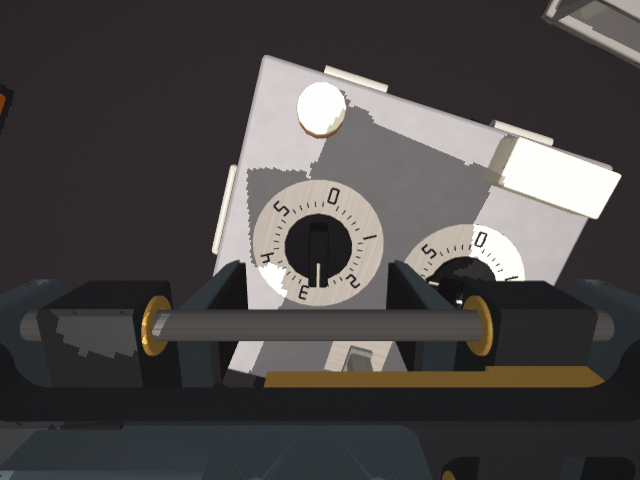

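The left pointer now sits at about (318,280), just clockwise past midway from 2 to 3. I'll measure its angle from the white line, and remeasure both plate centres.

```bash
cat > line.py <<'E'
from h import *
def line(f,pic,c,box,t=110,z=.1395):
    a=np.load(f); C=cam("wrist",dict(tool_pos=a["pos"],tool_rot=a["rot"])); g=cv2.imread(pic).min(2)
    x0,y0,x1,y1=box; ys,xs=np.nonzero(g[y0:y1,x0:x1]>t); xs=xs+x0; ys=ys+y0
    print(len(xs),xs.min(),xs.max(),ys.min(),ys.max())
    W=np.array([ray(C,(u,v),z)[:2] for u,v in zip(xs,ys)],np.float32)
    l=cv2.fitLine(W,cv2.DIST_L2,0,.001,.001).ravel(); h=np.arctan2(l[1],l[0]); 
    n=np.array([-l[1],l[0]]); print("heading mod pi",h%np.pi,"lateral of centre from line",n@(np.array(c)-W.mean(0)),"n",n, "mean",W.mean(0))
if __name__=="__main__":
    line("w4.npz","pics/w4.png",(.5629,.0184),(308,262,330,287))
    line("w1.npz","pics/w1.png",(.5629,.0184),(310,160,335,180))
    line("w1.npz","pics/w1.png",(.5762,-.1052),(324,276,340,297))
E
python3 line.py
```

```text
80 317 329 263 286
heading mod pi 0.75972474 lateral of centre from line -0.0028697276740797853 n [-0.68872184  0.72502565] mean [0.55266607 0.01263661]
68 320 325 160 179
heading mod pi 1.7412477 lateral of centre from line -0.00041711807873118467 n [0.9855083  0.16962707] mean [0.5650536  0.00834703]
34 328 332 277 294
heading mod pi 1.7501953 lateral of centre from line -0.0004985411609603616 n [0.98395115 0.1784381 ] mean [ 0.5747568  -0.09444793]
```

Run:
```python
from line import *
g=cv2.imread("pics/w4.png").min(2); print(g[258:292:2,310:328])
line("w4.npz","pics/w4.png",(.5629,.0184),(314,264,323,281))
```

```text
[[ 26  29  28  26  30  28  26  28  27  27  28  28  28  27  27  27  26  24]
 [ 27  28  29  27  28  26  28  28  27  28  27  29  26  27  27  29  25  24]
 [ 26  28  28  28  29  28  28  28  27  28  28  28  28  27  28  26  25  23]
 [ 26  27  29  28  28  29  59 164 168 135  51  27  26  27  27  29  24  20]
 [ 27  28  26  27  29  29  63 170 177 144  54  27  27  26  26  26  25  20]
 [ 25  28  27  29  26  27  62 170 176 143  54  28  25  27  24  24  24  21]
 [ 25  27  27  26  25  28  63 169 177 113  43  24  25  25  26  26  25  25]
 [ 26  27  27  27  27  25  63 170 176 113  42  27  25  27  24  25  24  21]
 [ 26  29  23  27  26  27  64 170 177 114  43  27  26  25  27  24  24  21]
 [ 28  25  26  27  26  26  78 170 176 113  42  27  26  27  26  25  25  21]
 [ 26  23  25  27  28  26  96 170 176 113  42  26  26  25  26  25  25  51]
 [ 26  26  27  26  27  26  98 171 175  84  33  27  27  26  27  26  26  55]
 [ 25  26  26  25  26  24  97 171 176  84  34  26  26  26  27  25  25  31]
 [ 26  25  25  27  25  26  97 170 176  85  32  26  26  26  27  25  24  22]
 [ 28  27  25  24  26  25  96 171 176  83  31  23  25  26  23  23  53 150]
 [169 170 169 170 170 168 173 172 172 167 167 164 164 162 160 163 170 170]
 [176 176 176 177 175 173 171 170 174 174 173 175 174 172 172 172 170 172]]
49 317 319 264 280
heading mod pi 0.38110268 lateral of centre from line -3.0807092429962445e-05 n [-0.37194425  0.9282551 ] mean [0.5546601  0.01513152]
```

The left dial settled at about 2.87, matching the felt hump (2.785) plus 0.09. Now the right dial.

Emit:
send_rows(series=[[[1,-0.34,1,0,-0.08],[1,-0.34,1,0,-0.16],[1,-0.34,1,0,-0.24],[1,-0.34,1,0,-0.32],[1,-0.34,1,0,-0.4],[1,-0.34,1,0,-0.48],[1,-0.34,1,0,-0.56],[1,-0.34,1,0,-0.64],[1,-0.34,1,0,-0.72],[1,-0.34,1,0,-0.8],[1,-0.34,1,0,-0.88],[1,-0.34,1,0,-0.9]]])

```text
t: 11.72
tool_pos: [0.5692, -0.0858, 0.1913]
tool_rot: [-0.001, 0.641, 0.768, -0.001]
wrist_force: [-0.3, -0.2, -0.1]
gripper_width: 0.998
```

Emit:
send_rows(series=[[[1,-0.2,0.04,0,0],[1,-0.2,0.04,0,0],[1,-0.2,0.04,0,0],[1,-0.2,0.04,0,0]]])

```text
t: 12.05
tool_pos: [0.5767, -0.1047, 0.1919]
tool_rot: [-0.001, 0.644, 0.765, -0.0]
wrist_force: [0.7, -0.3, -0.2]
gripper_width: 1.002
```

```bash
python3 st.py;  python3 - <<'E'
from h import *
s=manip.get_state();p,d=manip.read_camera("wrist"); cv2.imwrite("pics/w5.png",p);np.savez("w5.npz",pos=s["tool_pos"],rot=s["tool_rot"],d=d)
E
```

```text
t 12.05 pos [ 0.5767 -0.1047  0.1919] hx 1.7433 F [ 0.7 -0.3 -0.2] T [ 0.021 -0.061  0.   ] w 91.1 q6 -0.3919 e6 -0.028
```

View pics/w5.png

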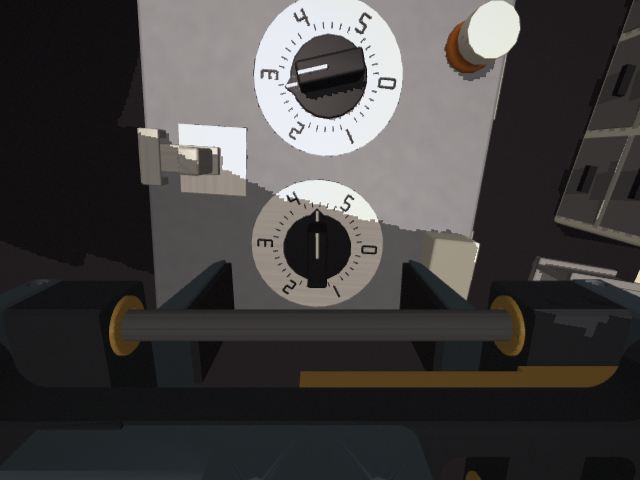

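The right bar is upright at column 317 and centred between the fingers. The left pointer at (292,86) sits just before 3. I'll descend and grip the right dial.

Emit:
send_rows(series=[[[1,0,0.01,0.4,0],[1,0,0.01,0.7,0],[1,0,0.01,0.78,0],[1,0,0.01,0.78,0],[0,0,0.01,0.78,0],[-1,0,0.01,0.78,0],[-1,0,0.01,0.78,0],[-1,0,0.01,0.78,0],[-1,0,0.01,0.78,0],[-1,0,0.01,0.78,0],[-1,0,0.01,0.78,0],[-1,0,0.01,0.78,0]]])

```text
t: 13.1
tool_pos: [0.5784, -0.1048, 0.1151]
tool_rot: [0.0, 0.643, 0.766, 0.0]
wrist_force: [-0.6, -0.8, -0.7]
gripper_width: 0.451
```

Emit:
send_rows(series=[[[-1,0,0,0,0],[-1,0,0,0,0],[-1,0,0,0,0],[-1,0,0,0,0],[-1,0,0,0,0],[-1,0,0,0,0],[-1,0,0,0,0],[-1,0,0,0,0]]])

```text
t: 13.77
tool_pos: [0.5769, -0.1049, 0.1148]
tool_rot: [-0.001, 0.643, 0.766, -0.001]
wrist_force: [-10.6, -3.5, 8.7]
gripper_width: 0.152
```

```bash
python3 st.py
```

```text
t 13.77 pos [ 0.5769 -0.1049  0.1148] hx 1.744 F [-10.6  -3.5   8.7] T [-0.552  1.871 -0.066] w 13.8 q6 -0.3919 e6 0.016
```

Emit:
send_rows(series=[[[-1,0,-0.015,0,-0.07],[-1,0,-0.015,0,-0.14],[-1,0,-0.015,0,-0.2],[-1,0,-0.015,0,-0.26],[-1,0,-0.015,0,-0.26],[-1,0,-0.015,0,-0.26]]])

```text
t: 14.27
tool_pos: [0.5769, -0.1049, 0.1149]
tool_rot: [0.0, 0.484, 0.875, 0.0]
wrist_force: [1.3, 0.7, -1.5]
gripper_width: 0.148
```

```bash
python3 st.py
```

```text
t 14.27 pos [ 0.5769 -0.1049  0.1149] hx 2.131 F [ 1.3  0.7 -1.5] T [ 0.316 -0.35   0.017] w 13.4 q6 -0.78 e6 -0.703
```

Emit:
send_rows(series=[[[-1,0,0,0,-0.03],[-1,0,0,0,-0.03]]])

```text
t: 14.43
tool_pos: [0.5769, -0.1049, 0.1149]
tool_rot: [-0.0, 0.463, 0.886, 0.0]
wrist_force: [1.2, 2.2, -1.6]
gripper_width: 0.16
```

```bash
python3 st.py
```

```text
t 14.43 pos [ 0.5769 -0.1049  0.1149] hx 2.1778 F [ 1.2  2.2 -1.6] T [ 0.373 -0.339 -0.022] w 14.6 q6 -0.8268 e6 -0.792
```

Emit:
send_rows(series=[[[-1,0,0,0,-0.02],[-1,0,0,0,-0.02]]])

```text
t: 14.6
tool_pos: [0.5769, -0.1049, 0.1149]
tool_rot: [-0.0, 0.45, 0.893, 0.0]
wrist_force: [-0.1, 2.4, -2.1]
gripper_width: 0.149
```

```bash
python3 st.py
```

```text
t 14.6 pos [ 0.5769 -0.1049  0.1149] hx 2.207 F [-0.1  2.4 -2.1] T [ 0.42  -0.422 -0.031] w 13.6 q6 -0.856 e6 -0.555
```

Emit:
send_rows(series=[[[-1,0,0,0,-0.02],[-1,0,0,0,-0.02]]])

```text
t: 14.77
tool_pos: [0.5769, -0.1049, 0.1149]
tool_rot: [-0.0, 0.437, 0.899, 0.0]
wrist_force: [2.2, 2.3, -1.7]
gripper_width: 0.154
```

```bash
python3 st.py
```

```text
t 14.77 pos [ 0.5769 -0.1049  0.1149] hx 2.2372 F [ 2.2  2.3 -1.7] T [ 0.545 -0.427  0.022] w 14.0 q6 -0.8863 e6 -0.542
```

Emit:
send_rows(series=[[[-1,0,0,0,-0.02],[-1,0,0,0,-0.02]]])

```text
t: 14.93
tool_pos: [0.5769, -0.1049, 0.1149]
tool_rot: [0.0, 0.423, 0.906, 0.0]
wrist_force: [2.6, 2.4, -3.5]
gripper_width: 0.151
```

```bash
python3 st.py
```

```text
t 14.93 pos [ 0.5769 -0.1049  0.1149] hx 2.2673 F [ 2.6  2.4 -3.5] T [ 0.577 -0.585 -0.02 ] w 13.8 q6 -0.9164 e6 -0.542
```

Emit:
send_rows(series=[[[-1,0,0,0,-0.02],[-1,0,0,0,-0.02]]])

```text
t: 15.1
tool_pos: [0.5769, -0.1049, 0.1149]
tool_rot: [0.0, 0.41, 0.912, 0.0]
wrist_force: [1.8, 2.9, -3.5]
gripper_width: 0.153
```

```bash
python3 st.py
```

```text
t 15.1 pos [ 0.5769 -0.1049  0.1149] hx 2.2975 F [ 1.8  2.9 -3.5] T [ 0.665 -0.55   0.035] w 13.9 q6 -0.9466 e6 -0.541
```

Value is about 4.094, still free.

Emit:
send_rows(series=[[[-1,0,0,0,-0.02],[-1,0,0,0,-0.02]]])

```text
t: 15.27
tool_pos: [0.5769, -0.1049, 0.1149]
tool_rot: [0.0, 0.396, 0.918, 0.0]
wrist_force: [2.8, 2.7, -3.1]
gripper_width: 0.155
```

```bash
python3 st.py
```

```text
t 15.27 pos [ 0.5769 -0.1049  0.1149] hx 2.3275 F [ 2.8  2.7 -3.1] T [ 0.749 -0.628  0.029] w 14.1 q6 -0.9766 e6 -0.541
```

Emit:
send_rows(series=[[[-1,0,0,0,-0.02],[-1,0,0,0,-0.02]]])

```text
t: 15.43
tool_pos: [0.5769, -0.1049, 0.1149]
tool_rot: [0.0, 0.382, 0.924, 0.0]
wrist_force: [2.9, 3.3, -3.2]
gripper_width: 0.151
```

```bash
python3 st.py
```

```text
t 15.43 pos [ 0.5769 -0.1049  0.1149] hx 2.3576 F [ 2.9  3.3 -3.2] T [ 0.811 -0.71   0.02 ] w 13.7 q6 -1.0067 e6 -0.541
```

Emit:
send_rows(series=[[[-1,0,0,0,-0.02],[-1,0,0,0,-0.02]]])

```text
t: 15.6
tool_pos: [0.5769, -0.1049, 0.1149]
tool_rot: [0.0, 0.368, 0.93, 0.0]
wrist_force: [2.8, 3.9, -3.5]
gripper_width: 0.153
```

```bash
python3 st.py
```

```text
t 15.6 pos [ 0.5769 -0.1049  0.1149] hx 2.3876 F [ 2.8  3.9 -3.5] T [ 0.844 -0.704  0.08 ] w 13.9 q6 -1.0367 e6 -0.521
```

Emit:
send_rows(series=[[[-1,0,0,0,-0.02],[-1,0,0,0,-0.02]]])

```text
t: 15.77
tool_pos: [0.5769, -0.1049, 0.1149]
tool_rot: [0.0, 0.354, 0.935, 0.0]
wrist_force: [3.5, 4.0, -3.9]
gripper_width: 0.152
```

```bash
python3 st.py
```

```text
t 15.77 pos [ 0.5769 -0.1049  0.1149] hx 2.4176 F [ 3.5  4.  -3.9] T [ 0.885 -0.745  0.021] w 13.9 q6 -1.0667 e6 -0.522
```

Emit:
send_rows(series=[[[-1,0,0,0,-0.02],[-1,0,0,0,-0.02]]])

```text
t: 15.93
tool_pos: [0.577, -0.1049, 0.1149]
tool_rot: [0.0, 0.34, 0.94, 0.0]
wrist_force: [1.9, 3.6, -4.2]
gripper_width: 0.152
```

```bash
python3 st.py
```

```text
t 15.93 pos [ 0.577  -0.1049  0.1149] hx 2.4476 F [ 1.9  3.6 -4.2] T [ 0.913 -0.756  0.066] w 13.8 q6 -1.0967 e6 -0.522
```

Emit:
send_rows(series=[[[-1,0,0,0,-0.02],[-1,0,0,0,-0.02]]])

```text
t: 16.1
tool_pos: [0.577, -0.1049, 0.1149]
tool_rot: [0.0, 0.326, 0.945, 0.0]
wrist_force: [4.1, 3.5, -4.9]
gripper_width: 0.151
```

```bash
python3 st.py
```

```text
t 16.1 pos [ 0.577  -0.1049  0.1149] hx 2.4776 F [ 4.1  3.5 -4.9] T [ 0.886 -0.766  0.029] w 13.8 q6 -1.1267 e6 -0.522
```

Value is about 3.914, still free.

Emit:
send_rows(series=[[[-1,0,0,0,-0.02],[-1,0,0,0,-0.02]]])

```text
t: 16.27
tool_pos: [0.5769, -0.1049, 0.1149]
tool_rot: [0.0, 0.312, 0.95, 0.0]
wrist_force: [3.5, 5.0, -4.8]
gripper_width: 0.152
```

```bash
python3 st.py
```

```text
t 16.27 pos [ 0.5769 -0.1049  0.1149] hx 2.5076 F [ 3.5  5.  -4.8] T [ 0.871 -0.781  0.027] w 13.9 q6 -1.1567 e6 -0.522
```

Emit:
send_rows(series=[[[-1,0,0,0,-0.02],[-1,0,0,0,-0.02]]])

```text
t: 16.43
tool_pos: [0.577, -0.1049, 0.1149]
tool_rot: [0.0, 0.297, 0.955, 0.0]
wrist_force: [3.8, 3.7, -3.9]
gripper_width: 0.154
```

```bash
python3 st.py
```

```text
t 16.43 pos [ 0.577  -0.1049  0.1149] hx 2.5376 F [ 3.8  3.7 -3.9] T [ 0.908 -0.773 -0.011] w 14.1 q6 -1.1867 e6 -0.521
```

Emit:
send_rows(series=[[[-1,0,0,0,-0.02],[-1,0,0,0,-0.02]]])

```text
t: 16.6
tool_pos: [0.577, -0.1048, 0.1149]
tool_rot: [0.0, 0.283, 0.959, 0.0]
wrist_force: [3.0, 4.4, -3.6]
gripper_width: 0.151
```

```bash
python3 st.py
```

```text
t 16.6 pos [ 0.577  -0.1048  0.1149] hx 2.5676 F [ 3.   4.4 -3.6] T [ 0.948 -0.815  0.014] w 13.8 q6 -1.2167 e6 -0.522
```

Emit:
send_rows(series=[[[-1,0,0,0,-0.02],[-1,0,0,0,-0.02]]])

```text
t: 16.77
tool_pos: [0.577, -0.1049, 0.1149]
tool_rot: [0.0, 0.269, 0.963, 0.0]
wrist_force: [3.8, 4.0, -4.3]
gripper_width: 0.148
```

```bash
python3 st.py
```

```text
t 16.77 pos [ 0.577  -0.1049  0.1149] hx 2.5976 F [ 3.8  4.  -4.3] T [ 0.943 -0.796  0.058] w 13.5 q6 -1.2467 e6 -0.522
```

Emit:
send_rows(series=[[[-1,0,0,0,-0.02],[-1,0,0,0,-0.02]]])

```text
t: 16.93
tool_pos: [0.577, -0.1048, 0.1149]
tool_rot: [0.0, 0.254, 0.967, 0.0]
wrist_force: [4.2, 5.1, -4.2]
gripper_width: 0.153
```

```bash
python3 st.py
```

```text
t 16.93 pos [ 0.577  -0.1048  0.1149] hx 2.6276 F [ 4.2  5.1 -4.2] T [ 0.97  -0.764 -0.02 ] w 14.0 q6 -1.2767 e6 -0.522
```

Emit:
send_rows(series=[[[-1,0,0,0,-0.02],[-1,0,0,0,-0.02]]])

```text
t: 17.1
tool_pos: [0.577, -0.1049, 0.1149]
tool_rot: [0.0, 0.24, 0.971, 0.0]
wrist_force: [3.7, 5.1, -4.5]
gripper_width: 0.15
```

```bash
python3 st.py
```

```text
t 17.1 pos [ 0.577  -0.1049  0.1149] hx 2.6576 F [ 3.7  5.1 -4.5] T [ 1.003 -0.832 -0.015] w 13.6 q6 -1.3067 e6 -0.522
```

Emit:
send_rows(series=[[[-1,0,0,0,-0.02],[-1,0,0,0,-0.02]]])

```text
t: 17.27
tool_pos: [0.577, -0.1048, 0.1149]
tool_rot: [0.0, 0.225, 0.974, 0.0]
wrist_force: [3.9, 3.9, -4.9]
gripper_width: 0.153
```

```bash
python3 st.py
```

```text
t 17.27 pos [ 0.577  -0.1048  0.1149] hx 2.6876 F [ 3.9  3.9 -4.9] T [ 1.006 -0.832  0.028] w 13.9 q6 -1.3367 e6 -0.522
```

Emit:
send_rows(series=[[[-1,0,0,0,-0.02],[-1,0,0,0,-0.02]]])

```text
t: 17.43
tool_pos: [0.577, -0.1048, 0.1149]
tool_rot: [0.0, 0.21, 0.978, 0.0]
wrist_force: [4.1, 4.4, -4.2]
gripper_width: 0.149
```

```bash
python3 st.py
```

```text
t 17.43 pos [ 0.577  -0.1048  0.1149] hx 2.7175 F [ 4.1  4.4 -4.2] T [ 1.021 -0.766 -0.011] w 13.6 q6 -1.3666 e6 -0.522
```

Emit:
send_rows(series=[[[-1,0,0,0,-0.02],[-1,0,0,0,-0.02]]])

```text
t: 17.6
tool_pos: [0.577, -0.1048, 0.1149]
tool_rot: [0.0, 0.196, 0.981, 0.0]
wrist_force: [3.7, 4.7, -5.2]
gripper_width: 0.151
```

```bash
python3 st.py
```

```text
t 17.6 pos [ 0.577  -0.1048  0.1149] hx 2.7476 F [ 3.7  4.7 -5.2] T [ 1.045 -0.868 -0.003] w 13.8 q6 -1.3967 e6 -0.522
```

Value is about 3.644.

Emit:
send_rows(series=[[[-1,0,0,0,-0.02],[-1,0,0,0,-0.02]]])

```text
t: 17.77
tool_pos: [0.577, -0.1048, 0.1149]
tool_rot: [0.0, 0.181, 0.983, 0.0]
wrist_force: [4.4, 5.8, -3.7]
gripper_width: 0.15
```

```bash
python3 st.py
```

```text
t 17.77 pos [ 0.577  -0.1048  0.1149] hx 2.7775 F [ 4.4  5.8 -3.7] T [ 1.094 -0.796 -0.038] w 13.6 q6 -1.4267 e6 -0.522
```

Emit:
send_rows(series=[[[-1,0,0,0,-0.02],[-1,0,0,0,-0.02]]])

```text
t: 17.93
tool_pos: [0.577, -0.1048, 0.1149]
tool_rot: [0.0, 0.166, 0.986, 0.0]
wrist_force: [3.4, 4.7, -3.8]
gripper_width: 0.15
```

```bash
python3 st.py
```

```text
t 17.93 pos [ 0.577  -0.1048  0.1149] hx 2.8074 F [ 3.4  4.7 -3.8] T [ 1.088 -0.803 -0.078] w 13.7 q6 -1.4566 e6 -0.601
```

Emit:
send_rows(series=[[[-1,0,0,0,-0.02],[-1,0,0,0,-0.02]]])

```text
t: 18.1
tool_pos: [0.577, -0.1048, 0.1149]
tool_rot: [0.0, 0.152, 0.988, 0.0]
wrist_force: [3.4, 5.7, -3.6]
gripper_width: 0.151
```

```bash
python3 st.py
```

```text
t 18.1 pos [ 0.577  -0.1048  0.1149] hx 2.8373 F [ 3.4  5.7 -3.6] T [ 1.099 -0.707 -0.024] w 13.7 q6 -1.4865 e6 -0.488
```

Emit:
send_rows(series=[[[-1,0,0,0,0],[-1,0,0,0,0]]])

```text
t: 18.27
tool_pos: [0.577, -0.1048, 0.1149]
tool_rot: [0.0, 0.152, 0.988, 0.0]
wrist_force: [4.2, 6.2, -4.4]
gripper_width: 0.152
```

```bash
python3 st.py
```

```text
t 18.27 pos [ 0.577  -0.1048  0.1149] hx 2.8357 F [ 4.2  6.2 -4.4] T [ 1.025 -0.763 -0.079] w 13.8 q6 -1.4848 e6 -0.109
```

Emit:
send_rows(series=[[[-1,0,0,0,-0.01],[-1,0,0,0,-0.01]]])

```text
t: 18.43
tool_pos: [0.577, -0.1048, 0.1149]
tool_rot: [0.0, 0.145, 0.989, 0.0]
wrist_force: [3.8, 5.7, -4.3]
gripper_width: 0.15
```

```bash
python3 st.py
```

```text
t 18.43 pos [ 0.577  -0.1048  0.1149] hx 2.8515 F [ 3.8  5.7 -4.3] T [ 1.173 -0.813  0.069] w 13.6 q6 -1.5007 e6 -0.207
```

Emit:
send_rows(series=[[[-1,0,0,0,-0.01],[-1,0,0,0,-0.01]]])

```text
t: 18.6
tool_pos: [0.577, -0.1048, 0.1149]
tool_rot: [0.0, 0.137, 0.991, 0.0]
wrist_force: [4.1, 4.1, -4.8]
gripper_width: 0.155
```

```bash
python3 st.py
```

```text
t 18.6 pos [ 0.577  -0.1048  0.1149] hx 2.8666 F [ 4.1  4.1 -4.8] T [ 1.177 -0.769  0.064] w 14.1 q6 -1.5157 e6 -0.139
```

Emit:
send_rows(series=[[[-1,0,0,0,-0.01],[-1,0,0,0,-0.01]]])

```text
t: 18.77
tool_pos: [0.577, -0.1048, 0.1149]
tool_rot: [0.0, 0.13, 0.992, 0.0]
wrist_force: [4.0, 6.2, -4.1]
gripper_width: 0.153
```

```bash
python3 st.py
```

```text
t 18.77 pos [ 0.577  -0.1048  0.1149] hx 2.8817 F [ 4.   6.2 -4.1] T [ 1.154 -0.782  0.078] w 13.9 q6 -1.5308 e6 -0.172
```

Emit:
send_rows(series=[[[-1,0,0,0,-0.01],[-1,0,0,0,-0.01]]])

```text
t: 18.93
tool_pos: [0.577, -0.1048, 0.1149]
tool_rot: [0.0, 0.122, 0.993, 0.0]
wrist_force: [4.2, 5.4, -4.4]
gripper_width: 0.151
```

```bash
python3 st.py
```

```text
t 18.93 pos [ 0.577  -0.1048  0.1149] hx 2.8967 F [ 4.2  5.4 -4.4] T [ 1.193 -0.728  0.099] w 13.7 q6 -1.5458 e6 -0.144
```

Emit:
send_rows(series=[[[-1,0,0,0,-0.01],[-1,0,0,0,-0.01]]])

```text
t: 19.1
tool_pos: [0.577, -0.1048, 0.1149]
tool_rot: [0.0, 0.115, 0.993, 0.0]
wrist_force: [3.9, 4.7, -4.5]
gripper_width: 0.152
```

```bash
python3 st.py
```

```text
t 19.1 pos [ 0.577  -0.1048  0.1149] hx 2.9117 F [ 3.9  4.7 -4.5] T [ 1.235 -0.709  0.169] w 13.9 q6 -1.5608 e6 -0.151
```

The catch is now pulling on (+0.17), about 0.065 past the hump. I'll release.

Emit:
send_rows(series=[[[0,0,0,0,0],[0,0,0,0,0],[0,0,0,0,0],[0,0,0,0,0],[0,0,0,0,0],[0,0,0,0,0],[0,0,0,0,0],[0,0,0,0,0]]])

```text
t: 19.77
tool_pos: [0.5769, -0.105, 0.115]
tool_rot: [-0.0, 0.114, 0.994, -0.0]
wrist_force: [0.7, -0.5, 0.1]
gripper_width: 0.498
```

Emit:
send_rows(series=[[[0,0,0,-0.4,0],[0,0,0,-0.8,0],[0,0,0,-0.8,0],[0,0,0,-0.8,0],[0,0,0,-0.8,0]]])

```text
t: 20.18
tool_pos: [0.5767, -0.105, 0.1948]
tool_rot: [0.0, 0.114, 0.994, -0.0]
wrist_force: [0.2, 0.4, -0.5]
gripper_width: 0.502
```

```bash
python3 st.py;  python3 - <<'E'
from h import *
s=manip.get_state();p,d=manip.read_camera("wrist"); cv2.imwrite("pics/w6.png",p);np.savez("w6.npz",pos=s["tool_pos"],rot=s["tool_rot"],d=d)
g=p.min(2); print(g[258:292:2,308:330])
E
```

```text
t 20.18 pos [ 0.5767 -0.105   0.1948] hx 2.9138 F [ 0.2  0.4 -0.5] T [ 0.063 -0.119  0.015] w 45.7 q6 -1.5628 e6 0.001
[[ 16  17  19  17  20  22  20  19  27  29  28  20  20  20  20  20  18  18
   15  17  18  21]
 [ 15  17  20  18  17  19  19  20  19  19  18  20  20  17  19  22  20  17
   15  17  17  18]
 [ 16  18  19  19  17  21  20  19  19  18  19  19  19  18  19  18  19  17
   14  15  19  18]
 [ 13  19  18  21  18  20  19  18  18  18  19  19  17  22  21  19  20  16
   16  16  18  18]
 [ 12  18  17  19  19  20  19  19  20  20  20  20  20  20  19  17  20  17
   15  14  16  17]
 [ 16  14  20  17  19  19  20  21  20  18  20  19  20  16  19  20  17  14
   14  14  19  18]
 [ 15  17  17  18  21  18  16  18  17  17  18  19  20  18  16  18  18  16
   16  15  18  18]
 [ 18  19  17  19  16  16  18  20  19  19  18  18  19  17  18  18  19  15
   16  17  19  20]
 [ 14  18  17  19  17  19  16  20  19  18  19  19  18  19  18  18  17  15
   16  13  17  17]
 [ 14  18  19  18  18  18  19  20  18  19  18  16  19  17  18  16  19  15
   14  17  16  66]
 [ 34  16  19  17  18  18  17  17  18  20  18  19  17  17  17  17  16  15
   14  93 126 132]
 [ 35  16  19  19  19  19  18  17  16  18  16  17  18  16  20  19  19  16
   17  99 132 134]
 [ 36  18  17  18  19  20  17  17  19  17  14  17  18  16  18  17  18  17
   15 100 133 135]
 [ 61  19  16  18  19  20  18  16  17  18  18  16  17  17  18  17  17  17
   39 125 136  97]
 [127  99  94  68  65  63  65  67  43  62  66  66  66  95  97  94  95 121
  129 114  43  17]
 [137 135 133 134 133 135 136 137 138 136 133 135 135 137 138 136 135 135
  135 137  80  29]
 [136 136 135 134 132 135 135 135 138 136 134 135 135 137 138 138 136 133
  135 136 137  80]]
```

View pics/w6.png

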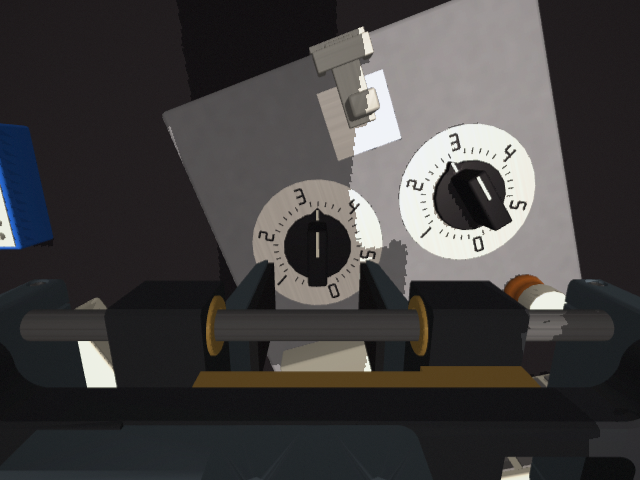

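The right pointer (317,215) sits between 4 and 3, and the left pointer (453,170) is just short of 3. I'll measure both lines, along with the tab at about (363,103).

Run:
```python
from line import *
line("w6.npz","pics/w6.png",(.5767,-.105),(312,230,323,260),90)
line("w6.npz","pics/w6.png",(.564,.0190),(476,174,492,202),110)
a=np.load("w6.npz"); C=cam("wrist",dict(tool_pos=a["pos"],tool_rot=a["rot"]))
print("tab predicted px",proj(C,[.4824,-.0528,.139]))
g=cv2.imread("pics/w6.png")
cv2.imwrite("pics/w6c.png",cv2.resize(g[10:170,290:420],None,fx=4.5,fy=3.7))
```

```text
75 316 318 232 256
heading mod pi 2.9140925 lateral of centre from line -7.731948832527561e-05 n [0.2255428  0.97423327] mean [ 0.565511   -0.10233029]
99 477 491 176 200
heading mod pi 0.36997738 lateral of centre from line -0.0003581589758864683 n [-0.36159432  0.93233556] mean [0.5527845  0.01503437]
tab predicted px [363.8863707  102.49666405]
```

View pics/w6c.png

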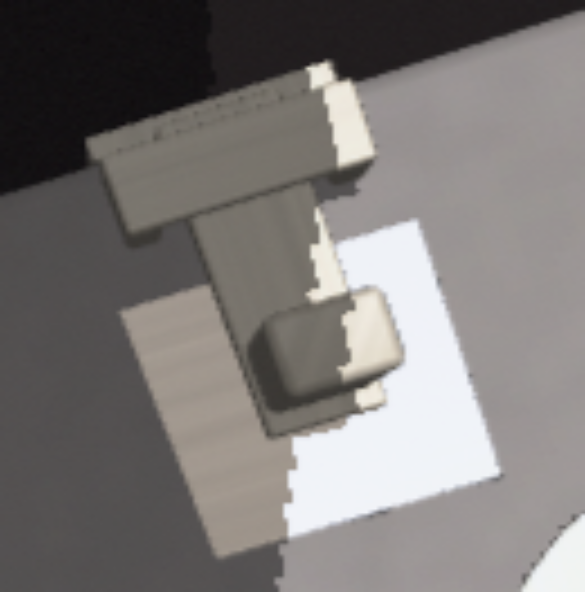

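Run:
```python
from h import *
def f(n,rows,c0,c1,z=.1395):
    a=np.load(n+".npz"); C=cam("wrist",dict(tool_pos=a["pos"],tool_rot=a["rot"])); g=cv2.imread(f"pics/{n}.png").min(2).astype(float)
    W=[]
    for r in rows:
        w=np.clip(g[r,c0:c1]-45,0,None); W.append(ray(C,((w*np.arange(c0,c1)).sum()/w.sum(),r),z)[:2])
    l=cv2.fitLine(np.array(W,np.float32),cv2.DIST_L2,0,.001,.001).ravel(); q=a["rot"]
    print(n,np.arctan2(l[1],l[0])%np.pi,"tool",2*np.arctan2(q[2],q[1]))
f("w6",range(234,256),312,323); f("w4",range(265,284),312,324); f("w5",range(235,258),311,323)
```

```text
w6 2.9217649 tool 2.913765360785996
w4 0.36897177 tool 0.3938155069685531
w5 1.7479928 tool 1.7432842089046179
```

Both dials read where their humps predict: left 2.88 against 2.875, right 3.47 against 3.457. Now the bolt tab.

Emit:
send_rows(series=[[[0,1,0.3,0,-0.075],[0,1,0.3,0,-0.15],[0,1,0.3,0,-0.223],[0,1,0.3,0,-0.223],[0,1,0.3,0,-0.223],[0,1,0.3,0,-0.223],[0,1,0.3,0,-0.223]]])

```text
t: 20.82
tool_pos: [0.487, -0.0536, 0.1947]
tool_rot: [-0.0, -0.053, 0.999, 0.0]
wrist_force: [0.9, -0.5, 0.0]
gripper_width: 0.503
```

```bash
python3 st.py;  python3 - <<'E'
from h import *
s=manip.get_state();p,d=manip.read_camera("wrist"); cv2.imwrite("pics/w7.png",p);np.savez("w7.npz",pos=s["tool_pos"],rot=s["tool_rot"],d=d)
E
```

```text
t 20.82 pos [ 0.487  -0.0536  0.1947] hx 3.2467 F [ 0.9 -0.5  0. ] T [ 0.074 -0.11  -0.007] w 45.7 q6 -1.833 e6 0.01
```

View pics/w7.png

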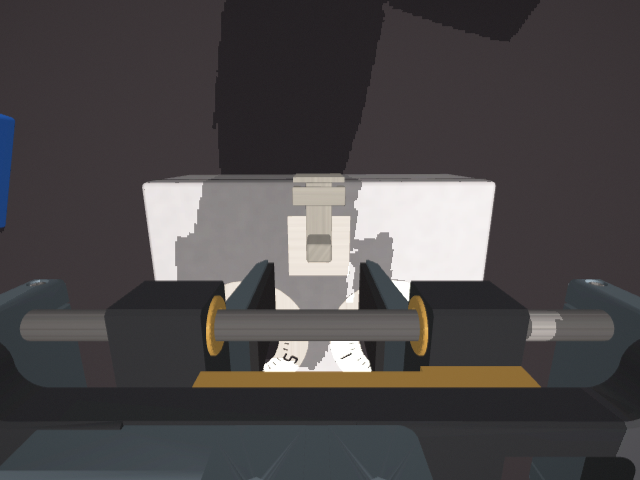

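The tab is centred at column 319 between the fingers and the box edges are square to the image. Let me get the tab top position.

Run:
```python
from h import *
a=np.load("w7.npz"); C=cam("wrist",dict(tool_pos=a["pos"],tool_rot=a["rot"]))
g=cv2.imread("pics/w7.png"); cv2.imwrite("pics/w7c.png",cv2.resize(g[170:290,260:380],None,fx=5,fy=5,interpolation=cv2.INTER_CUBIC))
for z in(.139,): 
  for v in (235,248,262): print(v,ray(C,(319,v),z).round(4))
print(proj(C,[.483,-.0525,.139]),proj(C,[.483+.007,-.0525,.139]),proj(C,[.483-.007,-.0525,.139]))
```

```text
235 [ 0.4689 -0.0539  0.139 ]
248 [ 0.4783 -0.0529  0.139 ]
262 [ 0.4885 -0.0518  0.139 ]
[318.80215148 254.48179683] [317.75202855 263.86061728] [319.86823421 244.96043674]
```

View pics/w7c.png

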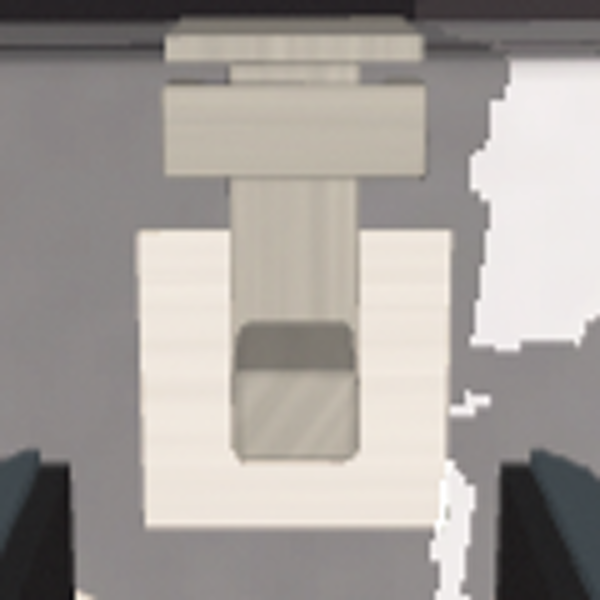

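Emit:
send_rows(series=[[[0,0.04,0.015,0.4,0],[0,0.04,0.015,0.7,0],[0,0.04,0.015,0.79,0],[0,0.04,0.015,0.79,0],[-1,0.04,0.015,0.79,0],[-1,0.04,0.015,0.79,0],[-1,0.04,0.015,0.79,0],[-1,0.04,0.015,0.79,0],[-1,0.04,0.015,0.79,0],[-1,0.04,0.015,0.79,0],[-1,0.04,0.015,0.79,0],[-1,0.04,0.015,0.79,0]]])

```text
t: 21.87
tool_pos: [0.4829, -0.0524, 0.117]
tool_rot: [0.001, -0.053, 0.999, -0.0]
wrist_force: [-2.6, -2.7, 8.9]
gripper_width: 0.194
```

```bash
python3 st.py
```

```text
t 21.87 pos [ 0.4829 -0.0524  0.117 ] hx 3.2485 F [-2.6 -2.7  8.9] T [-0.369  0.16   0.016] w 17.6 q6 -1.8333 e6 0.019
```

Gripped at 17.6 mm. I'll push away in small steps, watching the force.

Emit:
send_rows(series=[[[-1,-0.015,0,0,0],[-1,-0.015,0,0,0]]])

```text
t: 22.03
tool_pos: [0.4846, -0.0523, 0.117]
tool_rot: [0.001, -0.053, 0.999, -0.0]
wrist_force: [-1.6, -1.9, 8.6]
gripper_width: 0.195
```

```bash
python3 st.py
```

```text
t 22.03 pos [ 0.4846 -0.0523  0.117 ] hx 3.2484 F [-1.6 -1.9  8.6] T [-0.27   0.051  0.07 ] w 17.8 q6 -1.8325 e6 0.034
```

Emit:
send_rows(series=[[[-1,-0.01,0,0,0],[-1,-0.01,0,0,0]]])

```text
t: 22.2
tool_pos: [0.4855, -0.0521, 0.117]
tool_rot: [0.001, -0.053, 0.999, -0.0]
wrist_force: [-1.2, -2.7, 8.6]
gripper_width: 0.194
```

```bash
python3 st.py
```

```text
t 22.2 pos [ 0.4855 -0.0521  0.117 ] hx 3.2484 F [-1.2 -2.7  8.6] T [-0.36   0.068 -0.014] w 17.7 q6 -1.832 e6 0.029
```

Emit:
send_rows(series=[[[-1,-0.01,0,0,0],[-1,-0.01,0,0,0]]])

```text
t: 22.37
tool_pos: [0.4865, -0.052, 0.1169]
tool_rot: [0.001, -0.053, 0.999, -0.0]
wrist_force: [-0.7, -1.4, 8.6]
gripper_width: 0.194
```

```bash
python3 st.py
```

```text
t 22.37 pos [ 0.4865 -0.052   0.1169] hx 3.2484 F [-0.7 -1.4  8.6] T [-0.27   0.014 -0.018] w 17.7 q6 -1.8314 e6 0.029
```

Emit:
send_rows(series=[[[-1,-0.01,0,0,0],[-1,-0.01,0,0,0]]])

```text
t: 22.53
tool_pos: [0.4875, -0.0519, 0.117]
tool_rot: [0.001, -0.053, 0.999, -0.0]
wrist_force: [-0.9, -2.9, 8.2]
gripper_width: 0.196
```

```bash
python3 st.py
```

```text
t 22.53 pos [ 0.4875 -0.0519  0.117 ] hx 3.2484 F [-0.9 -2.9  8.2] T [-0.286  0.041 -0.022] w 17.9 q6 -1.8309 e6 0.029
```

Emit:
send_rows(series=[[[-1,-0.01,0,0,0],[-1,-0.01,0,0,0]]])

```text
t: 22.7
tool_pos: [0.4885, -0.0518, 0.117]
tool_rot: [0.001, -0.053, 0.999, -0.0]
wrist_force: [-1.3, -2.1, 8.9]
gripper_width: 0.194
```

```bash
python3 st.py
```

```text
t 22.7 pos [ 0.4885 -0.0518  0.117 ] hx 3.2484 F [-1.3 -2.1  8.9] T [-0.272 -0.006  0.045] w 17.6 q6 -1.8303 e6 0.028
```

The bolt has moved 5.6 mm with no pin force, so it passes the pins freely. I'll carry on towards the stop.

Emit:
send_rows(series=[[[-1,-0.03,0,0,0],[-1,-0.06,0,0,0],[-1,-0.09,0,0,0],[-1,-0.12,0,0,0],[-1,-0.15,0,0,0],[-1,-0.17,0,0,0],[-1,-0.17,0,0,0]]])

```text
t: 23.28
tool_pos: [0.5057, -0.05, 0.117]
tool_rot: [0.001, -0.053, 0.999, -0.0]
wrist_force: [0.3, -2.0, 5.5]
gripper_width: 0.195
```

```bash
python3 st.py
```

```text
t 23.28 pos [ 0.5057 -0.05    0.117 ] hx 3.2484 F [ 0.3 -2.   5.5] T [-0.104 -0.224  0.005] w 17.8 q6 -1.8217 e6 0.043
```

Emit:
send_rows(series=[[[-1,-0.015,0,0,0],[-1,-0.015,0,0,0]]])

```text
t: 23.45
tool_pos: [0.507, -0.0498, 0.117]
tool_rot: [0.001, -0.053, 0.999, -0.0]
wrist_force: [-0.2, -1.5, 7.1]
gripper_width: 0.193
```

```bash
python3 st.py
```

```text
t 23.45 pos [ 0.507  -0.0498  0.117 ] hx 3.2484 F [-0.2 -1.5  7.1] T [-0.179 -0.107  0.032] w 17.5 q6 -1.821 e6 0.032
```

Emit:
send_rows(series=[[[-1,-0.01,0,0,0],[-1,-0.01,0,0,0]]])

```text
t: 23.62
tool_pos: [0.5077, -0.0498, 0.117]
tool_rot: [0.001, -0.053, 0.999, -0.0]
wrist_force: [-2.1, -2.5, 9.3]
gripper_width: 0.194
```

```bash
python3 st.py
```

```text
t 23.62 pos [ 0.5077 -0.0498  0.117 ] hx 3.2484 F [-2.1 -2.5  9.3] T [-0.327  0.206  0.027] w 17.6 q6 -1.8205 e6 0.027
```

Emit:
send_rows(series=[[[-1,-0.01,0,0,0],[-1,-0.01,0,0,0],[-1,-0.01,0,0,0]]])

```text
t: 23.87
tool_pos: [0.5078, -0.0497, 0.1169]
tool_rot: [-0.0, -0.054, 0.999, -0.0]
wrist_force: [-8.3, -3.6, 16.4]
gripper_width: 0.195
```

```bash
python3 st.py
```

```text
t 23.87 pos [ 0.5078 -0.0497  0.1169] hx 3.2486 F [-8.3 -3.6 16.4] T [-0.691  1.486 -0.029] w 17.8 q6 -1.8201 e6 0.017
```

The tool has stopped moving and the force is up to 8 N, so the bolt is at its stop. Releasing and lifting clear.

Emit:
send_rows(series=[[[0,0,0,0,0],[0,0,0,0,0],[0,0,0,0,0],[0,0,0,0,0],[0,0,0,0,0],[0,0,0,0,0]]])

```text
t: 24.37
tool_pos: [0.508, -0.0493, 0.1159]
tool_rot: [-0.0, -0.053, 0.999, 0.0]
wrist_force: [0.3, -0.2, -0.8]
gripper_width: 0.501
```

Emit:
send_rows(series=[[[0,0,0,-0.4,0],[0,0,0,-0.8,0],[0,0,0,-1,0],[0,0,0,-1,0],[0,0,0,-1,0],[0,0,0,-1,0]]])

```text
t: 24.87
tool_pos: [0.5074, -0.0493, 0.2152]
tool_rot: [-0.0, -0.053, 0.999, 0.0]
wrist_force: [0.2, -0.7, -1.1]
gripper_width: 0.5
```

Emit:
send_rows(series=[[[0,0.3,0,-0.4,0],[0,0.3,0,-0.4,0],[0,0.3,0,-0.4,0],[0,0.3,0,-0.4,0],[0,0.3,0,-0.4,0]]])

```text
t: 25.28
tool_pos: [0.478, -0.0525, 0.2547]
tool_rot: [-0.001, -0.053, 0.999, 0.0]
wrist_force: [0.0, 0.2, 0.5]
gripper_width: 0.497
```

```bash
python3 st.py;  python3 - <<'E'
from h import *
s=manip.get_state();p,d=manip.read_camera("wrist"); cv2.imwrite("pics/w8.png",p);np.savez("w8.npz",pos=s["tool_pos"],rot=s["tool_rot"],d=d)
C=cam("wrist",s)
b=np.array([.483,-.0525]); c=np.array([.9943,.1065])
for x in(0,.025): print("tab at",x,proj(C,[*(b+c*x),.139]))
p,d=manip.read_camera("scene"); cv2.imwrite("pics/s8.png",cv2.resize(p[150:350,180:400],None,fx=3.6,fy=3))
E
```

```text
t 25.28 pos [ 0.478  -0.0525  0.2547] hx 3.2482 F [0.  0.2 0.5] T [ 0.132 -0.153 -0.005] w 45.3 q6 -1.8353 e6 -0.002
tab at 0 [316.00129799 244.45117695]
tab at 0.025 [316.0155222 271.1575156]
```

View pics/w8.png

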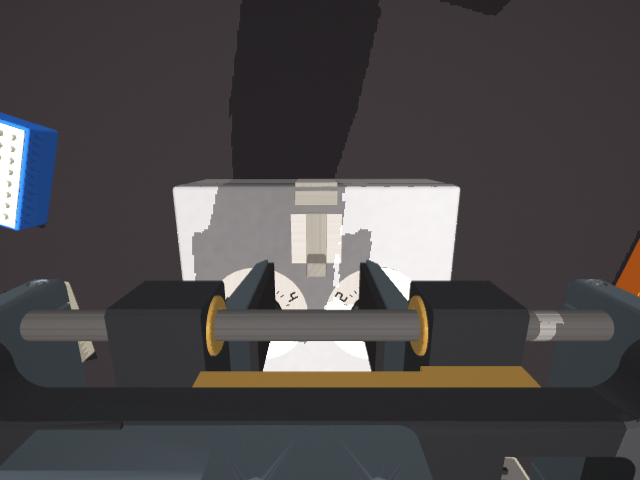

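View pics/s8.png

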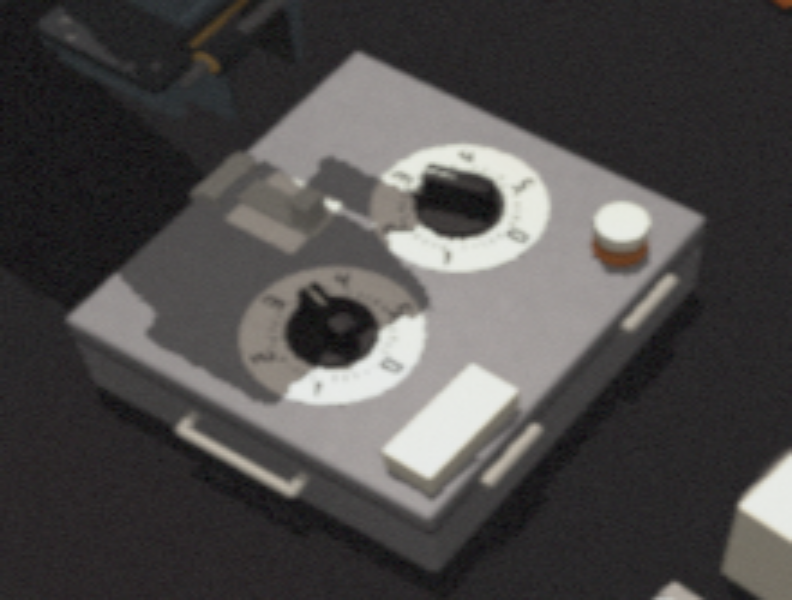

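The tab's top is at rows 264–277, with 271 predicted for the bolt fully back. In the scene view the dials are as set, and the jar and slide box are in place. The gripper is clear, so I'll hand in.

```bash
python3 -c "
from cell import manip
print(manip.hand_in())"
```

```text
the job is handed in; nothing more can be done
None
```

The lockbox is unlocked: both dials are set in their catches and the bolt is fully back. I handed the job in at about 25 s of the 72 s limit.

- **Left dial:** turned clockwise past 2. I felt the catch resist (about 0.27 N m), then pull on, and let go there. It settled at about 2.88 rad, against about 2.875 predicted from the hump.
- **Right dial:** turned anticlockwise past 4. The catch was fainter here (about −0.08 N m of resistance, then +0.17 N m of pull). It settled at about 3.47 rad, against about 3.457 predicted.
- **Bolt:** I moved it in 1 to 1.5 mm steps through the pin zone with no added force, then drew it about 25 mm to its stop. At the stop it pressed back with about 8 N along the bolt, well under the forcing limit.

After release, the wrist camera showed the tab at its fully-back position, and the wrist force read about 0 with the gripper clear. In the last scene picture the dials still sat where I had set them, and the jar and slide box stood where they were. I did not check the things on the bench again; the arm passed well above them.

No check failed. The numbers disagreed only slightly: two camera readings of the left dial differed by about 0.012 rad. The dials read within about 0.015 rad of the felt positions, inside the 0.04 rad tolerance.

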